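Pack the table caddy

ROBOT

A 6-joint arm with a two-finger parallel gripper is mounted at the origin on a cart in front of the work surface, level with it; the furniture and walls round the work are solid. World frame = base frame: x ahead of the robot, y to its left, z up, the work surface at z = 0. Lengths are in mm, angles in rad, forces in N, time in s.
With the tool pointing down it reaches from about 325 to 900 mm from the base axis. Payload 6.1 kg.
Tool frame: the origin (TCP) lies at the very end of the fingers, on their centre line; the grasp point (between the pads) lies 19 mm behind it; z points along the fingers, y is the line along which they close (so a half turn about z gives the same grasp; the last joint's range is limited). The gripper opens to 85 mm and grips with 20 to 120 N. Pads are 22 mm wide; open, the fingers measure 114 mm over their backs; the gripper's body (76 mm by 85 mm) begins 54 mm behind the grasp point. The pads swing forward as they close: fully open they stand 13 mm farther back than shut.
Start: joints at [1.188, 0.22, 1.526, -0, 1.395, -0.126], TCP at [158.74, 604.497, 231.3] pointing down, gripper open.
Joint ranges: [-2.98, 2.98], [-0.91, 2.08], [0.09, 2.57], [-1.24, 4.39], [0.2, 2.65], [-2.68, 2.68]. Speed limits (rad/s): [2.57, 2.57, 3.01, 3.14, 3.14, 3.14].

INTERFACE

Orientations are given as a unit quaternion [w, x, y, z].
In Python, from cell import ctrl gives the robot as it stands.
- The arm moves only by the tool step_arm, never from a script. Its argument "motion" is a list of rows, each an object with "claw": the finger opening in mm, from 0 to 85.4; "travel": the shift along the tool's x, y, z in mm, a list of three; "angular": the turn, a rotation vector about the tool's x, y, z in rad, a list of three. In form: [{"claw": claw, "travel": [tx, ty, tz], "angular": [rx, ry, rz]}, ...]. A call has exactly 5 rows; each row shifts and turns the commanded pose from where the row before left it, along the tool's axes as they then stand; what a row does not reach is not made up. A row lasts 1/10 s, in which the tool goes at most 50 mm and 8.59 degrees, less where a joint would pass 70% of its speed; a pose out of reach is approached as far as the arm can. A call with a gripper value outside its range is refused whole. The fingers move at their own pace and stop on an object; the grip force is fixed at half the most. Time passes only in rows, so rows that do not move let the fingers close, or fill a call up. It gives the time, the measured TCP pose, the force, the opening and the grip force at its end, in the units of the state.
- ctrl.sense(): the state, without advancing time (a new reading comes with each control period).
- ctrl.get_image(name): name is "scene" or "top" or "wrist"; returns the picture (480x640x3 uint8, red, green, blue); there is no depth.
- ctrl.camera_model(name): a dict with "camera_matrix" (3x3 intrinsics, pixels), "R" (3x3) and "t" (3): a world point X has camera coordinates R X + t. Camera axes: x right, y down, z forward; pixel columns grow to the right and rows downward; lengths in mm; the calibration is good to about 2 mm. A picture is of the moment at which its call begins: read the wrist's pose just before it. camera_model takes no time and is no camera call; for the wrist camera it gives the pose at the moment of the call.
- ctrl.sign_off(): hands the job in; it is judged then, once.
The state is a dict: "time": time; "joint_pos": joint angles; "joint_velocities": joint speeds; "joint_efforts": joint torques, N m; "eef_pos": TCP position; "orientation": TCP orientation; "wrist_force": force on the tool from outside, world axes, zero at the start; "moment": the same for the moment, N m; "finger_gap": finger opening in mm; "grip_force": force on a finger pad.
Only numpy, scipy, OpenCV 4.12 (cv2) and the standard library are available. Lean on these libraries where they do the work, as an engineer would, in place of code of your own. Each camera call takes 0.05 s, during which the arm holds its last target. There are 200 camera calls.

TASK

Pack the wooden caddy for the table: stand the small honey jar in the compartment at the end with the carrying handle, then next to it, along the row, the salt shaker, then the paprika jar, and the pepper mill in the compartment at the other end, all upright on the caddy's floor. The roll-on bottle and the big sugar jar look similar but do not belong: leave them standing where they are.

Things in the scene. Friction and masses are not known exactly. Their poses are not given: they have to be found in the camera images.
- caddy: low open wooden caddy, fixed, 92 (x) x 302 (y) x 40 mm high, plus a D-shaped wooden handle 33 out of its -y end only. Origin: centre of underside; its y runs along the row, z up. Floor 8, walls 6 thick, all 40 high. Four compartments in a row, 80 wide in x; along y: 80 long (centre y -105, at the handle, honey jar), 60 (y -29, salt), 60 (y +37, paprika), 72 (y +109, pepper mill)
- honey_jar: small squat glass jar of honey with a green screw lid, 64 x 68 x 84 high; the lid is 63 across (height 74 to 84), the body below it 62 to 68 across; 0.18 to 0.33 kg. Loose, standing. Origin: centre of its underside, z up
- salt_shaker: small glass salt shaker with a rounded grey top, 44 across, 90 high; the body is 44 at its widest, narrowing above height 74; 0.07 to 0.13 kg. Loose, standing. Origin: centre of its underside, z up
- paprika: spice jar of red-brown labelled glass with a dark green cap, round, 45 across, 105 high, straight-sided (cap from height 84 up); 0.08 to 0.14 kg. Loose, standing. Origin: centre of its underside, z up
- pepper_mill: tall turned wooden pepper mill, 58 across the foot, 170 high; its round head spans heights 123 to 159 and is 48 across; a small knob is on top; the head does not turn. 0.13 to 0.23 kg. Loose, standing. Origin: centre of its underside, z up
- rollon: look-alike that stays: roll-on bottle, white body and bright green cap, 36 x 42 x 106 high, oval. Loose, standing. Origin: centre of its underside, z up
- sugar_jar: look-alike that stays: big glass jar of sugar with a green screw lid, 90 across, 170 high. Loose, standing. Origin: centre of its underside, z up
Not all that is in view belongs to the job. What is shaped like the paprika but purple is not meant.

How it is judged:
By the outcome, as a careful person would: the job done as asked, in the order asked, and still so for the second after the job is handed in, with the robot touching nothing.
It also fails if it takes over 120 s, if anything falls off the work surface, if the arm or the gripper's body presses on something with over 40 N, if the wrist force passes 120 N, or if a joint passes its speed limit or range.

## Working session

There is one attempt and no reset: what is moved stays moved. The work goes in short steps, Python scripts to look and compute and a tool call to move; the robot and the scene stay as the last step left them, time stands still between calls to the robot, and variables do not carry over. Pictures are saved under pics/ and viewed, at most 17 in all, crops included, and the job is handed in when it is done.

Besides the shell and the picture viewer there is one more tool, called in YAML: its name, and indented under it one key for each argument. step_arm: Moves the arm, as the interface text tells. Its arguments: {"type":"object","properties":{"motion":{"type":"array","items":{"type":"object","properties":{"claw":{"type":"number"},"travel":{"type":"array","items":{"type":"number"}},"angular":{"type":"array","items":{"type":"number"}}}}}},"required":["motion"]}

```bash
mkdir -p pics; ls
python3 - <<'E'
from cell import ctrl
import cv2,numpy as np
np.set_printoptions(precision=4,suppress=True)
for n in("scene","top"):
    cv2.imwrite(f"pics/{n}0.png",ctrl.get_image(n)[:,:,::-1]); m=ctrl.camera_model(n); print(n,m)
s=ctrl.sense();print(s)
E
```

```text
pics
scene {'camera_matrix': array([[624.9835,   0.    , 315.5957],
       [  0.    , 624.9835, 235.8116],
       [  0.    ,   0.    ,   1.    ]]), 'R': array([[-0.9655,  0.2603, -0.0005],
       [ 0.2296,  0.8506, -0.473 ],
       [-0.1227, -0.4568, -0.8811]]), 't': array([ 514.0841, -126.261 , 1576.1392])}
top {'camera_matrix': array([[531.5081,   0.    , 309.4501],
       [  0.    , 531.5081, 245.4072],
       [  0.    ,   0.    ,   1.    ]]), 'R': array([[ 0.2734, -0.9619,  0.0009],
       [-0.9341, -0.2657, -0.2383],
       [ 0.2295,  0.0643, -0.9712]]), 't': array([-161.4173,  525.4841, 1111.7091])}
{'time': 0.1, 'joint_pos': array([ 1.1879,  0.2212,  1.5275, -0.    ,  1.3947, -0.1261]), 'joint_velocities': array([ 0.0019, -0.0029, -0.0007, -0.0016,  0.0007, -0.0017]), 'joint_efforts': array([  0.0007, -49.8248, -39.0549,  -0.0002,   0.0057,  -0.    ]), 'eef_pos': array([158.5459, 603.9997, 230.298 ]), 'orientation': array([-0.0002,  0.128 ,  0.9918, -0.0009]), 'wrist_force': array([ 0.0115, -1.0167,  0.1994]), 'moment': array([ 0.0128, -0.0296,  0.0316]), 'grip_force': 0.0, 'finger_gap': 85.70254667969627}
```

View pics/scene0.png

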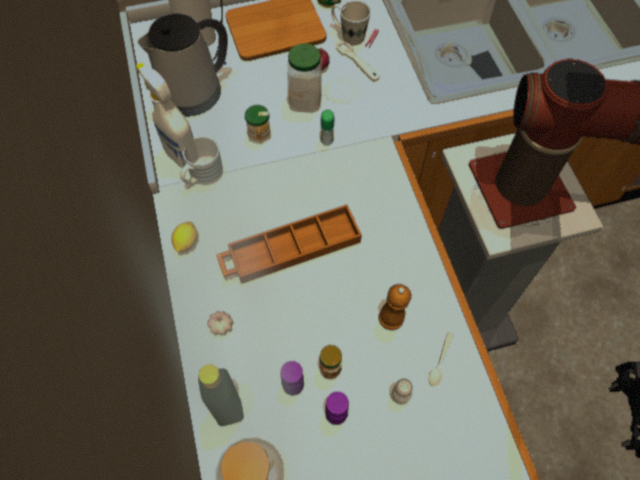

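View pics/top0.png

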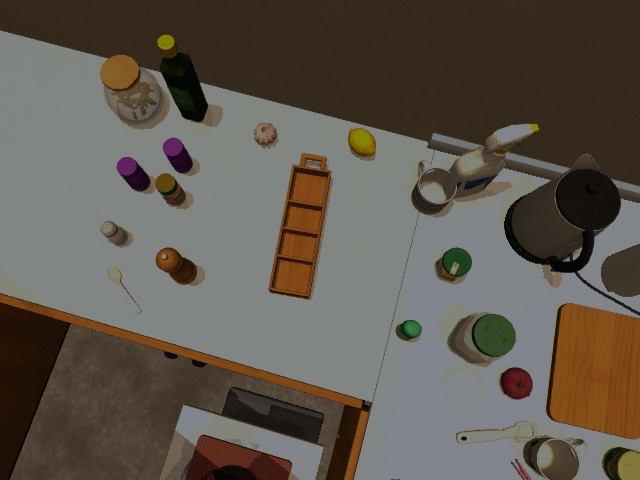

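```bash
cat > h.py <<'E'
from cell import ctrl
import cv2,numpy as np
np.set_printoptions(precision=3,suppress=True)
def ray(m,u,v):
    d=m["R"].T@np.linalg.inv(m["camera_matrix"])@np.array([u,v,1.]); return -m["R"].T@m["t"],d
def pt(n,u,v,z):
    c,d=ray(ctrl.camera_model(n) if isinstance(n,str) else n,u,v); return c+d*(z-c[2])/d[2]
def proj(n,X):
    m=ctrl.camera_model(n) if isinstance(n,str) else n
    p=m["camera_matrix"]@(m["R"]@np.array(X,float)+m["t"]); return p[:2]/p[2]
E
python3 - <<'E'
from h import *
a=cv2.imread("pics/scene0.png");b=cv2.imread("pics/top0.png")
r=lambda i,x,y,w,h:cv2.resize(i[y:y+h,x:x+w],(400,300),interpolation=cv2.INTER_CUBIC)
o=np.vstack([np.hstack([r(a,265,330,120,90),r(b,100,130,120,90)]),np.hstack([r(a,225,90,140,105),r(b,540,390,100,75)])])
cv2.imwrite("pics/crop1.png",np.clip(o*1.5,0,255).astype(np.uint8))
E
```

```text
(no output)
```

View pics/crop1.png

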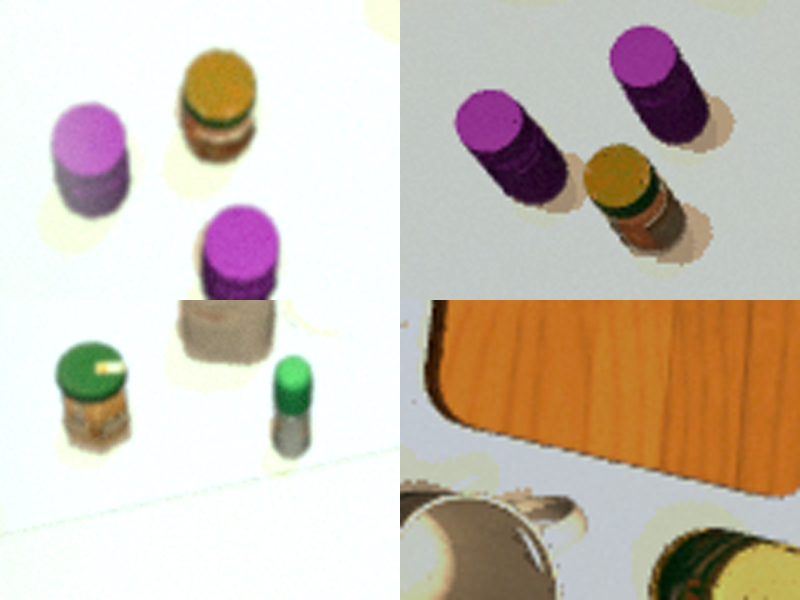

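```bash
cat > m.py <<'E'
from h import *
im={n:cv2.imread(f"pics/{n}0.png") for n in("scene","top")}
def hsv(n,box,lo,hi):
    x,y,w,h=box; m=cv2.inRange(cv2.cvtColor(im[n][y:y+h,x:x+w],cv2.COLOR_BGR2HSV),lo,hi)
    cs,_=cv2.findContours(m,cv2.RETR_EXTERNAL,cv2.CHAIN_APPROX_NONE); c=max(cs,key=cv2.contourArea)
    return c.reshape(-1,2)+[x,y]
T={ # name: top height, box, lo, hi
'pap':(105,dict(top=(150,165,45,50),scene=(312,338,40,45)),(12,120,70),(30,255,255)),
'honey':(84,dict(top=(430,240,50,30),scene=(240,100,36,24)),(45,80,30),(80,255,255)),
}
for k,(z,b,lo,hi) in T.items():
    for n in b:
        c=hsv(n,b[n],lo,hi); (e,ax,_)=cv2.fitEllipse(c); print(k,n,np.array(e),np.array(ax),pt(n,*e,z))
for n in im:
    g=cv2.cvtColor(im[n],cv2.COLOR_BGR2HSV)
    box=dict(top=(255,140,90,170),scene=(205,195,170,95))[n]
    c=hsv(n,box,(3,110,40),(25,255,255)); r=cv2.minAreaRect(c); print(n,r); 
    q=cv2.approxPolyDP(cv2.convexHull(c.astype(np.int32)),3,True).reshape(-1,2)
    for u,v in q: print(q is None,(u,v),pt(n,u,v,40)[:2],pt(n,u,v,0)[:2])
r=lambda i,x,y,w,h:cv2.resize(i[y:y+h,x:x+w],(400,300),interpolation=cv2.INTER_CUBIC)
a,b=im['scene'],im['top']
o=np.vstack([np.hstack([r(a,340,270,120,90),r(b,140,220,80,60)]),np.hstack([r(a,370,360,80,60),r(b,80,205,80,60)])])
cv2.imwrite("pics/crop2.png",np.clip(o*1.3,0,255).astype(np.uint8))
cv2.imwrite("pics/crop3.png",np.clip(cv2.resize(b[140:310,225:375],None,fx=3.5,fy=3.5,interpolation=cv2.INTER_CUBIC)*1.2,0,255)[:600].astype(np.uint8))
E
python3 m.py
```

```text
pap top [164.595 182.375] [16.989 19.4  ] [589.849 330.373 105.   ]
pap scene [330.454 355.602] [19.708 20.107] [590.67  331.279 105.   ]
honey top [456.921 259.061] [21.646 29.772] [ 602.675 -327.409   84.   ]
honey scene [255.837 114.992] [18.046 21.097] [ 600.848 -325.403   84.   ]
scene ((288.60003662109375, 244.80001831054688), (39.84469985961914, 142.93495178222656), 71.56504821777344)
False (np.int32(360), np.int32(233)) [436.641  45.082] [427.888  24.962]
False (np.int32(358), np.int32(242)) [448.118  66.683] [439.721  47.234]
False (np.int32(275), np.int32(270)) [651.32   86.321] [649.229  67.482]
False (np.int32(225), np.int32(275)) [763.553  68.973] [764.943  49.595]
False (np.int32(218), np.int32(258)) [770.758  22.606] [772.372   1.79 ]
False (np.int32(230), np.int32(246)) [738.002  -0.686] [738.6   -22.225]
False (np.int32(345), np.int32(205)) [449.04  -37.614] [440.672 -60.299]
top ((301.031982421875, 224.82400512695312), (41.501426696777344, 142.9294891357422), 10.304845809936523)
False (np.int32(303), np.int32(153)) [766.785  65.95 ] [783.501  71.206]
False (np.int32(325), np.int32(157)) [771.226  13.364] [788.095  16.815]
False (np.int32(330), np.int32(171)) [740.568  -7.244] [756.385  -4.501]
False (np.int32(308), np.int32(298)) [439.517 -39.543] [444.998 -37.909]
False (np.int32(269), np.int32(290)) [433.034  48.283] [438.292  52.932]
False (np.int32(292), np.int32(167)) [725.844  80.987] [741.155  86.76 ]
```

View pics/crop2.png

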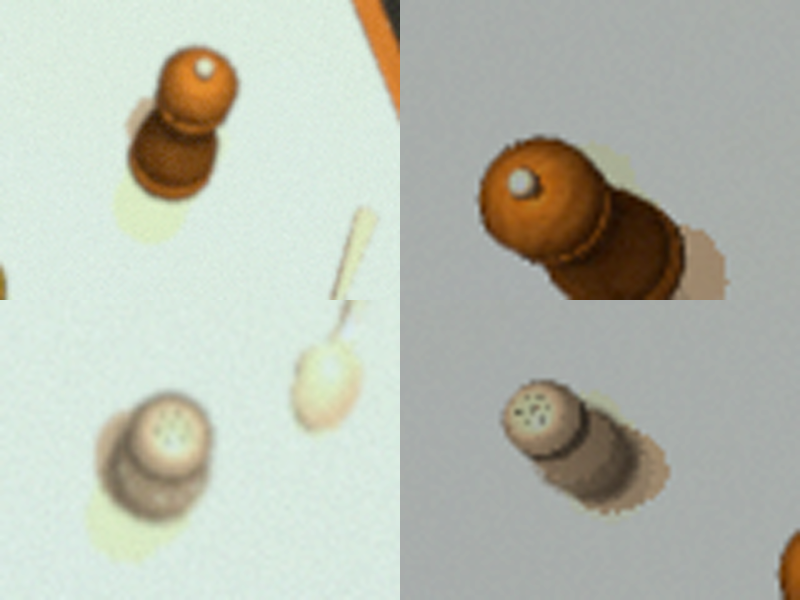

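View pics/crop3.png

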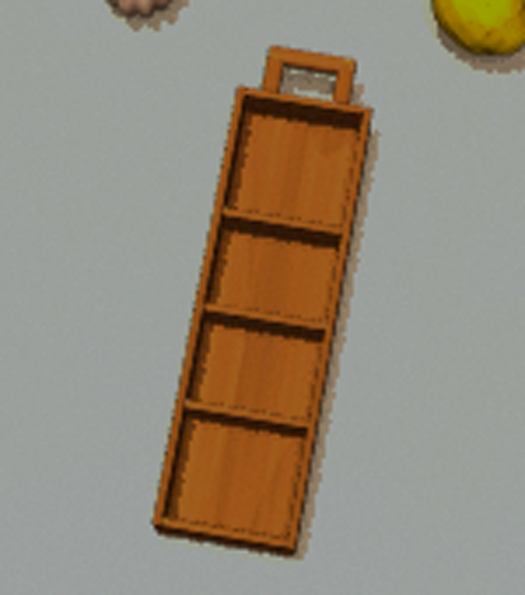

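```bash
cat > t.py <<'E'
from h import *
def tri(p,q):
    c1,d1=ray(ctrl.camera_model("scene"),*p);c2,d2=ray(ctrl.camera_model("top"),*q)
    s=np.linalg.lstsq(np.c_[d1,-d2],c2-c1,rcond=None)[0]; a=c1+d1*s[0];b=c2+d2*s[1]; return (a+b)/2,np.linalg.norm(a-b)
print('mill knob',tri((401.2,290.1),(164,256.4)),pt("top",164,256.4,168),pt("scene",401.2,290.1,168))
print('salt',tri((404.4,386),(106.6,227)),pt("top",106.6,227,90),pt("scene",404.4,386,90))
for z in(105,):print('pap',tri((330.5,355.6),(164.6,182.4)))
print('honey',tri((255.8,115),(456.9,259.1)),tri((257,115),(456.5,261)))
for u,v in[(293.6,165.1),(331,170.9),(310.7,295.1),(270.1,289.4)]:print(pt("top",u,v,40))
for n in im if 0 else []:0
E
python3 t.py
```

```text
mill knob (array([423.185, 255.603, 166.988]), np.float64(1.398270168301064)) [423.652 254.92  168.   ] [422.826 256.314 168.   ]
salt (array([462.877, 424.507,  86.386]), np.float64(0.19588924589349363)) [462.202 422.905  90.   ] [463.708 425.244  90.   ]
pap (array([590.328, 330.888, 103.433]), np.float64(0.2051177536927471))
honey (array([ 601.754, -326.87 ,   83.302]), np.float64(2.2986654085939255)) (array([ 598.346, -327.595,   81.108]), np.float64(1.589140520275089))
[731.437  78.717  40.   ]
[741.449  -9.426  40.   ]
[447.333 -43.511  40.   ]
[434.981  46.332  40.   ]
```

```bash
cat >> h.py <<'E'
from scipy.spatial.transform import Rotation as Ro
def st():
    s=ctrl.sense();q=s["orientation"];R=Ro.from_quat([q[1],q[2],q[3],q[0]]).as_matrix();return s,R
def plan(target,yaw=None,rows=5):
    """target xyz, yaw=deg of tool y; gives total travel in the current tool frame + turn, and tool-frame travel after the turn"""
    s,R=st();d=np.array(target,float)-s["eef_pos"]
    print("pose",s["eef_pos"],"yaw",np.degrees(np.arctan2(R[1,1],R[0,1])),"tilt",R[:,2],"gap",s["finger_gap"],"F",s["wrist_force"],"t",s["time"],"q",s["joint_pos"])
    print("tool-frame travel",R.T@d)
    if yaw is not None:
        D=Ro.from_euler("z",yaw,degrees=True).as_matrix()@np.c_[[0,-1,0],[1,0,0],[0,0,0]] 
        y=np.array([np.cos(np.radians(yaw)),np.sin(np.radians(yaw)),0]);z=np.array([0,0,-1.]);Rt=np.c_[np.cross(y,z),y,z]
        rv=Ro.from_matrix(R.T@Rt).as_rotvec();print("rotvec",rv,"travel after turn",Rt.T@d)
E
python3 - <<'E'
from h import *
print('purple',pt("top",127,166.6,105),pt("top",172.9,147.1,105))
print('spray base~',pt("top",470,182,0),'mug',pt("top",436,190,90),'sugar lid',pt("top",493,335,170),'rollon',pt("top",412,328,106))
plan([560,20,380],96.5)
E
```

```text
purple [602.026 422.714 105.   ] [673.749 340.588 105.   ]
spray base~ [ 821.356 -335.896    0.   ] mug [ 741.808 -248.626   90.   ] sugar lid [ 450.26  -407.227  170.   ] rollon [ 429.325 -264.39   106.   ]
pose [158.546 604.    230.298] yaw 75.28928554827056 tilt [-0.001 -0.002 -1.   ] gap 85.70254667969627 F [ 0.011 -1.017  0.199] t 0.1 q [ 1.188  0.221  1.527 -0.     1.395 -0.126]
tool-frame travel [-536.564 -463.172 -149.007]
rotvec [-0.002 -0.001 -0.37 ] travel after turn [-332.763 -625.692 -149.702]
```

step_arm:
  motion:
    - {"claw": 85, "travel": [0, 0, -30], "angular": [0, 0, -0.074]}
    - {"claw": 85, "travel": [0, 0, -30], "angular": [0, 0, -0.074]}
    - {"claw": 85, "travel": [0, 0, -30], "angular": [0, 0, -0.074]}
    - {"claw": 85, "travel": [0, 0, -30], "angular": [0, 0, -0.074]}
    - {"claw": 85, "travel": [0, 0, -30], "angular": [0, 0, -0.074]}

```text
time: 0.6
eef_pos: [158.6, 604.2, 381.9]
orientation: [-0.0, -0.058, 0.998, -0.0]
wrist_force: [0.2, -0.4, -0.6]
finger_gap: 84.6
grip_force: 0.0
```

step_arm:
  motion:
    - {"claw": 85, "travel": [-16, -31, 0], "angular": [0, 0, 0]}
    - {"claw": 85, "travel": [-17, -31, 0], "angular": [0, 0, 0]}
    - {"claw": 85, "travel": [-17, -31, 0], "angular": [0, 0, 0]}
    - {"claw": 85, "travel": [-17, -31, 0], "angular": [0, 0, 0]}
    - {"claw": 85, "travel": [-17, -31, 0], "angular": [0, 0, 0]}

```text
time: 1.1
eef_pos: [260.1, 458.6, 380.8]
orientation: [-0.0, -0.057, 0.998, -0.0]
wrist_force: [-0.5, -0.2, 0.8]
finger_gap: 84.9
grip_force: 0.0
```

step_arm:
  motion:
    - {"claw": 85, "travel": [-16, -31, 0], "angular": [0, 0, 0]}
    - {"claw": 85, "travel": [-17, -31, 0], "angular": [0, 0, 0]}
    - {"claw": 85, "travel": [-17, -31, 0], "angular": [0, 0, 0]}
    - {"claw": 85, "travel": [-17, -31, 0], "angular": [0, 0, 0]}
    - {"claw": 85, "travel": [-17, -31, 0], "angular": [0, 0, 0]}

```text
time: 1.6
eef_pos: [361.1, 314.1, 380.9]
orientation: [-0.0, -0.057, 0.998, -0.0]
wrist_force: [1.0, 0.5, -0.8]
finger_gap: 84.9
grip_force: 0.0
```

step_arm:
  motion:
    - {"claw": 85, "travel": [-16, -31, 0], "angular": [0, 0, 0]}
    - {"claw": 85, "travel": [-17, -31, 0], "angular": [0, 0, 0]}
    - {"claw": 85, "travel": [-17, -31, 0], "angular": [0, 0, 0]}
    - {"claw": 85, "travel": [-17, -31, 0], "angular": [0, 0, 0]}
    - {"claw": 85, "travel": [-17, -31, 0], "angular": [0, 0, 0]}

```text
time: 2.1
eef_pos: [462.1, 169.6, 380.9]
orientation: [-0.0, -0.057, 0.998, 0.0]
wrist_force: [0.7, 0.5, 0.2]
finger_gap: 85.1
grip_force: 0.0
```

step_arm:
  motion:
    - {"claw": 85, "travel": [-16, -31, 0], "angular": [0, 0, 0]}
    - {"claw": 85, "travel": [-17, -31, 0], "angular": [0, 0, 0]}
    - {"claw": 85, "travel": [-17, -31, 0], "angular": [0, 0, 0]}
    - {"claw": 85, "travel": [-17, -31, 0], "angular": [0, 0, 0]}
    - {"claw": 85, "travel": [0, 0, 0], "angular": [0, 0, 0]}

```text
time: 2.6
eef_pos: [543.5, 51.9, 379.9]
orientation: [-0.001, -0.054, 0.999, -0.001]
wrist_force: [-0.8, 0.2, -0.6]
finger_gap: 84.9
grip_force: 0.0
```

Run:
```python
from h import *
plan([560,20,380],96.5)
cv2.imwrite("pics/w1.png",ctrl.get_image("wrist")[:,:,::-1])
np.savez("w1.npz",**ctrl.camera_model("wrist")); print(ctrl.camera_model("wrist"))
```

```text
pose [543.538  51.91  379.875] yaw 96.24483205049462 tilt [-0.002 -0.001 -1.   ] gap 84.85972935187431 F [-0.793  0.203 -0.58 ] t 2.6 q [-0.048 -0.022  1.514 -0.001  1.652 -1.728]
tool-frame travel [-12.893 -33.512  -0.114]
rotvec [-0.001 -0.002 -0.004] travel after turn [-12.744 -33.569  -0.125]
{'camera_matrix': array([[379.892,   0.   , 317.72 ],
       [  0.   , 379.892, 236.3  ],
       [  0.   ,   0.   ,   1.   ]]), 'R': array([[-0.11 ,  0.994,  0.   ],
       [ 0.946,  0.105,  0.306],
       [ 0.304,  0.034, -0.952]]), 't': array([   6.194, -604.103,  354.348])}
```

View pics/w1.png

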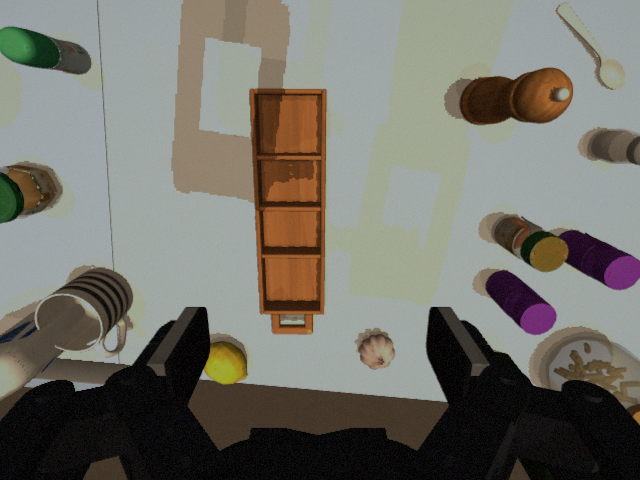

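Run:
```python
from h import *
m=dict(np.load("w1.npz"));im=cv2.imread("pics/w1.png")
print(-m["R"].T@m["t"])
h=cv2.cvtColor(im,cv2.COLOR_BGR2HSV);k=cv2.inRange(h,(3,110,40),(25,255,255));k[:85]=0;k[340:]=0;k[:,:240]=0;k[:,340:]=0
k=cv2.morphologyEx(k,cv2.MORPH_CLOSE,np.ones((5,5)))
# edges of the body, row by row / column by column
rows=np.arange(100,305,5);L=[];Rr=[]
for r in rows:
    c=np.where(k[r])[0];L.append(c[0]-.5+0.5);Rr.append(c[-1]+.5)
fl=np.polyfit(rows,L,1);fr=np.polyfit(rows,Rr,1)
cols=np.arange(258,320,4);T=np.array([np.where(k[:,c])[0][0] for c in cols])
c2=[c for c in list(range(263,270,1))+list(range(315,322,1))];B=np.array([np.where(k[:,c])[0][-1]+1 for c in c2])
ft=np.polyfit(cols,T,1);fb=np.polyfit(c2,B,1);print(T,B,np.std(L-np.polyval(fl,rows)),np.std(Rr-np.polyval(fr,rows)))
P=[]
for f in(ft,fb):
    for g in(fl,fr):
        v=(f[0]*g[1]+f[1])/(1-f[0]*g[0]);u=g[0]*v+g[1];X=pt(m,u,v,40);P.append(X);print((u,v),X)
P=np.array(P);print('c',P.mean(0),np.linalg.norm(P[0]-P[1]),np.linalg.norm(P[2]-P[3]),np.linalg.norm(P[0]-P[2]),np.linalg.norm(P[1]-P[3]))
for a,b in((0,2),(1,3)):d=P[b]-P[a];print(np.degrees(np.arctan2(d[1],d[0])))
for a,b in((0,1),(2,3)):d=P[b]-P[a];print(np.degrees(np.arctan2(d[1],d[0])))
k=cv2.inRange(h,(45,80,30),(85,255,255));k[:165]=0;k[230:]=0;k[:,60:]=0
ys,xs=np.where(k);print('honey lid px',xs.min(),xs.max(),ys.min(),ys.max(),[pt(m,xs.max(),(ys.min()+ys.max())/2,z) for z in(84,74)],pt(m,5,ys.max(),80),pt(m,5,ys.min(),80))
print('pap',pt(m,545,253,105),'knob',pt(m,562,94,168))
```

```text
[464.682  45.177 522.083]
[89 89 89 89 89 89 89 89 89 89 89 89 89 89 89 89] [314 314 314 314 314 314 314 314 314 314 314 314 314 314] 0.3404102724141143 0.27474038828540454
(np.float64(249.58686411149824), np.float64(88.99999999999994)) [445.196 -38.058  40.   ]
(np.float64(325.85839721254354), np.float64(88.99999999999999)) [435.217  51.785  40.   ]
(np.float64(260.46055749128925), np.float64(314.0)) [743.233  -5.897  40.   ]
(np.float64(323.30264808362375), np.float64(314.0)) [733.358  83.198  40.   ]
c [589.251  22.757  40.   ] 90.39579991953875 89.64098263284201 299.7676868038457 299.79102079985495
6.158878472046297
6.0146305444291
96.3373602484246
96.3245559720371
honey lid px 0 22 174 222 [array([ 595.834, -289.072,   84.   ]), array([ 598.828, -296.702,   74.   ])] [ 629.366 -316.235   80.   ] [ 570.295 -308.156   80.   ]
pap [588.867 326.647 105.   ] knob [424.312 255.64  168.   ]
```

step_arm:
  motion:
    - {"claw": 85, "travel": [-2, -38, 10], "angular": [0, 0, 0]}
    - {"claw": 85, "travel": [-2, -38, 10], "angular": [0, 0, 0]}
    - {"claw": 85, "travel": [-2, -38, 10], "angular": [0, 0, 0]}
    - {"claw": 85, "travel": [-2, -38, 10], "angular": [0, 0, 0]}
    - {"claw": 85, "travel": [-2, -38, 10], "angular": [0, 0, 0]}

```text
time: 3.15
eef_pos: [573.5, -132.3, 330.9]
orientation: [-0.0, -0.057, 0.998, 0.0]
wrist_force: [0.5, -0.2, 0.0]
finger_gap: 85.1
grip_force: 0.0
```

step_arm:
  motion:
    - {"claw": 85, "travel": [-1, -38, 26], "angular": [0, 0, 0]}
    - {"claw": 85, "travel": [-1, -38, 26], "angular": [0, 0, 0]}
    - {"claw": 85, "travel": [-1, -38, 26], "angular": [0, 0, 0]}
    - {"claw": 85, "travel": [-2, -38, 26], "angular": [0, 0, 0]}
    - {"claw": 85, "travel": [-2, -38, 26], "angular": [0, 0, 0]}

```text
time: 3.65
eef_pos: [602.3, -320.2, 200.3]
orientation: [0.0, -0.057, 0.998, 0.0]
wrist_force: [0.6, -0.4, 0.8]
finger_gap: 84.9
grip_force: 0.0
```

step_arm:
  motion:
    - {"claw": 85, "travel": [0, 0, 0], "angular": [0, 0, 0]}
    - {"claw": 85, "travel": [0, 0, 0], "angular": [0, 0, 0]}
    - {"claw": 85, "travel": [0, 0, 0], "angular": [0, 0, 0]}
    - {"claw": 85, "travel": [0, 0, 0], "angular": [0, 0, 0]}
    - {"claw": 85, "travel": [0, 0, 0], "angular": [0, 0, 0]}

```text
time: 4.15
eef_pos: [602.9, -319.4, 203.1]
orientation: [0.001, -0.057, 0.998, -0.001]
wrist_force: [-0.4, -0.2, -0.6]
finger_gap: 85.0
grip_force: 0.0
```

```bash
cat > lid.py <<'E'
from h import *
import sys
def look(name):
    plan([601,-326.5,45],96.2)
    im=ctrl.get_image("wrist")[:,:,::-1].copy();m=ctrl.camera_model("wrist");cv2.imwrite(f"pics/{name}.png",im);return im,m
E
python3 - <<'E'
from lid import *
im,m=look("w2")
k=cv2.inRange(cv2.cvtColor(im,cv2.COLOR_BGR2HSV),(45,80,30),(85,255,255))
for c in cv2.findContours(k,0,1)[0]:
    if cv2.contourArea(c)>300:
        e=cv2.fitEllipse(c);print(e,pt(m,*e[0],84),pt(m,*e[0],170))
for n in((601,-326.5,84),): print(proj(m,n))
E
```

```text
pose [ 602.857 -319.398  203.129] yaw 96.57506735203272 tilt [ 0.002 -0.001 -1.   ] gap 84.98741888982319 F [-0.364 -0.226 -0.616] t 4.15 q [-0.603  0.372  1.394  0.     1.373 -2.288]
tool-frame travel [  2.969  -6.597 158.134]
rotvec [-0.002  0.002  0.007] travel after turn [  2.613  -6.86  158.129]
((302.6328125, 222.46157836914062), (78.75762176513672, 85.0251235961914), 112.7329330444336) [ 599.444 -330.685   84.   ] [ 574.627 -329.872  170.   ]
((134.19967651367188, 4.732778072357178), (12.393099784851074, 83.76715850830078), 89.74761199951172) [ 475.583 -445.412   84.   ] [ 491.654 -406.727  170.   ]
[308.236 225.193]
```

View pics/w2.png

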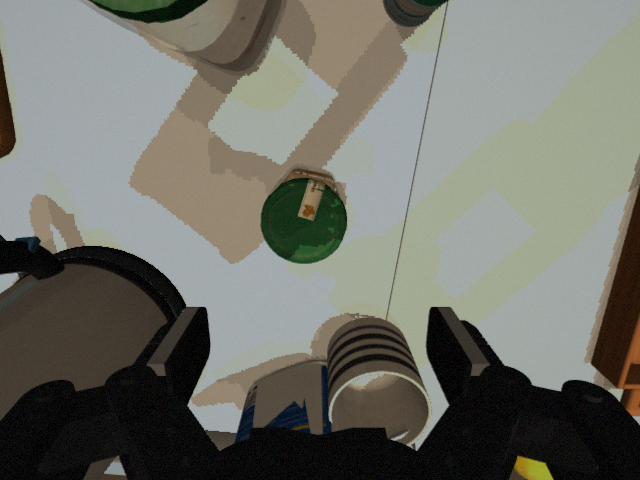

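Run:
```python
from t import tri
from h import *
print('kettle knob',tri((178,24),(592,187)))
print('spray cap',tri((140,66),(534,127)))
plan([600.5,-328,45],96.2)
print(pt("top",540,232,0),pt("top",510,232,0),pt("scene",203,108,0))
```

```text
mill knob (array([423.185, 255.603, 166.988]), np.float64(1.398270168301064)) [423.652 254.92  168.   ] [422.826 256.314 168.   ]
salt (array([462.877, 424.507,  86.386]), np.float64(0.19588924589349363)) [462.202 422.905  90.   ] [463.708 425.244  90.   ]
pap (array([590.328, 330.888, 103.433]), np.float64(0.2051177536927471))
honey (array([ 601.754, -326.87 ,   83.302]), np.float64(2.2986654085939255)) (array([ 598.346, -327.595,   81.108]), np.float64(1.589140520275089))
[731.437  78.717  40.   ]
[741.449  -9.426  40.   ]
[447.333 -43.511  40.   ]
[434.981  46.332  40.   ]
kettle knob (array([ 742.623, -493.002,  272.534]), np.float64(18.150480933465516))
spray cap (array([ 839.96 , -373.538,  274.781]), np.float64(1.1084859214729033))
pose [ 602.704 -319.577  202.876] yaw 96.56002221034414 tilt [ 0.002 -0.001 -1.   ] gap 85.13004149467999 F [0.179 0.578 0.033] t 4.2 q [-0.603  0.373  1.394  0.     1.373 -2.288]
tool-frame travel [  3.418  -7.903 157.881]
rotvec [-0.001  0.002  0.006] travel after turn [  3.101  -8.136 157.876]
[ 744.049 -519.597    0.   ] [ 724.754 -451.764    0.   ] [ 726.033 -454.959    0.   ]
```

step_arm:
  motion:
    - {"claw": 85, "travel": [1, -3, 20], "angular": [0, 0, 0]}
    - {"claw": 85, "travel": [1, -3, 20], "angular": [0, 0, 0]}
    - {"claw": 85, "travel": [1, -2, 18], "angular": [0, 0, 0]}
    - {"claw": 85, "travel": [0, 0, 15], "angular": [0, 0, 0]}
    - {"claw": 85, "travel": [0, 0, 15], "angular": [0, 0, 0]}

```text
time: 4.7
eef_pos: [600.0, -328.5, 112.4]
orientation: [0.0, -0.057, 0.998, 0.0]
wrist_force: [-0.3, -0.2, -0.7]
finger_gap: 84.8
grip_force: 0.0
```

step_arm:
  motion:
    - {"claw": 85, "travel": [0, 0, 15], "angular": [0, 0, 0]}
    - {"claw": 85, "travel": [0, 0, 15], "angular": [0, 0, 0]}
    - {"claw": 85, "travel": [0, 0, 15], "angular": [0, 0, 0]}
    - {"claw": 85, "travel": [0, 0, 15], "angular": [0, 0, 0]}
    - {"claw": 85, "travel": [0, 0, 10], "angular": [0, 0, 0]}

```text
time: 5.2
eef_pos: [599.4, -328.2, 41.3]
orientation: [-0.001, -0.057, 0.998, 0.001]
wrist_force: [0.5, 0.1, 0.3]
finger_gap: 85.0
grip_force: 0.0
```

step_arm:
  motion:
    - {"claw": 85, "travel": [0, 0, 0], "angular": [0, 0, 0]}
    - {"claw": 50, "travel": [0, 0, 0], "angular": [0, 0, 0]}
    - {"claw": 50, "travel": [0, 0, 0], "angular": [0, 0, 0]}
    - {"claw": 50, "travel": [0, 0, 0], "angular": [0, 0, 0]}
    - {"claw": 50, "travel": [0, 0, 0], "angular": [0, 0, 0]}

```text
time: 5.7
eef_pos: [601.2, -329.4, 45.1]
orientation: [0.001, -0.057, 0.998, -0.001]
wrist_force: [0.3, -0.3, 5.6]
finger_gap: 61.9
grip_force: 66.5
```

step_arm:
  motion:
    - {"claw": 50, "travel": [0, 0, 0], "angular": [0, 0, 0]}
    - {"claw": 50, "travel": [0, 0, 0], "angular": [0, 0, 0]}
    - {"claw": 50, "travel": [0, 0, 0], "angular": [0, 0, 0]}
    - {"claw": 50, "travel": [0, 0, 0], "angular": [0, 0, 0]}
    - {"claw": 50, "travel": [0, 0, 0], "angular": [0, 0, 0]}

```text
time: 6.2
eef_pos: [601.2, -329.5, 45.1]
orientation: [0.001, -0.057, 0.998, -0.001]
wrist_force: [1.0, -0.6, 6.4]
finger_gap: 62.1
grip_force: 66.6
```

step_arm:
  motion:
    - {"claw": 50, "travel": [0, 0, -20], "angular": [0, 0, 0]}
    - {"claw": 50, "travel": [0, 0, -35], "angular": [0, 0, 0]}
    - {"claw": 50, "travel": [0, 0, -40], "angular": [0, 0, 0]}
    - {"claw": 50, "travel": [0, 0, -40], "angular": [0, 0, 0]}
    - {"claw": 50, "travel": [0, 0, -20], "angular": [0, 0, 0]}

```text
time: 6.7
eef_pos: [600.9, -329.3, 202.2]
orientation: [0.002, -0.057, 0.998, -0.001]
wrist_force: [0.7, -1.1, -1.7]
finger_gap: 62.2
grip_force: 66.8
```

step_arm:
  motion:
    - {"claw": 50, "travel": [-5, 15, 0], "angular": [0, 0, 0]}
    - {"claw": 50, "travel": [-10, 25, 0], "angular": [0, 0, 0]}
    - {"claw": 50, "travel": [-12, 35, 0], "angular": [0, 0, 0]}
    - {"claw": 50, "travel": [-12, 35, 0], "angular": [0, 0, 0]}
    - {"claw": 50, "travel": [-12, 35, 0], "angular": [0, 0, 0]}

```text
time: 7.2
eef_pos: [632.8, -175.8, 194.9]
orientation: [-0.002, -0.057, 0.998, 0.001]
wrist_force: [-0.4, 0.7, -3.5]
finger_gap: 62.0
grip_force: 66.7
```

step_arm:
  motion:
    - {"claw": 50, "travel": [-14, 35, 0], "angular": [0, 0, 0]}
    - {"claw": 50, "travel": [-14, 35, 0], "angular": [0, 0, 0]}
    - {"claw": 50, "travel": [-14, 35, 0], "angular": [0, 0, 0]}
    - {"claw": 50, "travel": [-14, 35, 0], "angular": [0, 0, 0]}
    - {"claw": 50, "travel": [-14, 35, 0], "angular": [0, 0, 0]}

```text
time: 7.7
eef_pos: [682.3, 5.9, 194.9]
orientation: [-0.002, -0.057, 0.998, 0.001]
wrist_force: [2.1, -0.3, -3.2]
finger_gap: 62.4
grip_force: 66.7
```

step_arm:
  motion:
    - {"claw": 50, "travel": [-6, 20, 0], "angular": [0, 0, 0]}
    - {"claw": 50, "travel": [-4, 10, 0], "angular": [0, 0, 0]}
    - {"claw": 50, "travel": [0, 0, 0], "angular": [0, 0, 0]}
    - {"claw": 50, "travel": [0, 0, 0], "angular": [0, 0, 0]}
    - {"claw": 50, "travel": [0, 0, 0], "angular": [0, 0, 0]}

```text
time: 8.2
eef_pos: [690.2, 32.6, 197.8]
orientation: [-0.0, -0.056, 0.998, -0.0]
wrist_force: [-0.3, 0.6, -3.2]
finger_gap: 61.9
grip_force: 66.8
```

Run:
```python
from h import *
plan([693.9,33.3,53],96.2)
im=ctrl.get_image("wrist")[:,:,::-1].copy();m=ctrl.camera_model("wrist");np.savez("w3.npz",**m)
C=np.array([589.5,22.]);a=np.radians(6.2);Y=np.array([-np.cos(a),-np.sin(a)]);X=np.array([-np.sin(a),np.cos(a)])
cv2.imwrite("pics/w3raw.png",im)
for x,y in((-40,-145),(40,-145),(40,-65),(-40,-65)):
    w=np.r_[C+x*X+y*Y,40];p=proj(m,w);print(p);cv2.circle(im,tuple(int(round(q)) for q in p),2,(255,0,0),-1)
cv2.imwrite("pics/w3.png",im)
```

```text
pose [690.217  32.552 197.772] yaw 96.40258117214529 tilt [-0.001 -0.    -1.   ] gap 61.948332448607765 F [-0.252  0.617 -3.206] t 8.2 q [-0.067  0.399  1.369 -0.     1.375 -1.749]
tool-frame travel [ -3.878   0.374 144.769]
rotvec [-0.    -0.001  0.004] travel after turn [ -3.742   0.346 144.772]
[270.85  264.532]
[364.957 264.869]
[369.236 170.304]
[267.373 169.913]
```

View pics/w3.png

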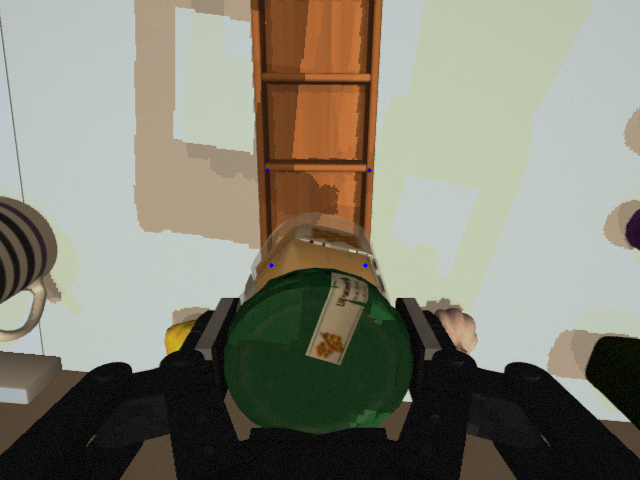

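Run:
```python
from h import *
im=cv2.imread("pics/w3raw.png").astype(int)
print('r120-150 L',im[120:150,252:280].mean(0)[:,2].astype(int));print('R',im[120:150,355:388].mean(0)[:,2].astype(int))
print('col 290-345 rows60-90',im[60:92,290:345].mean(1)[:,2].astype(int));print('rows150-185',im[150:185,290:345].mean(1)[:,2].astype(int))
m=dict(np.load("w3.npz"))
C=np.array([589.5,22.]);a=np.radians(6.2);Y=np.array([-np.cos(a),-np.sin(a)]);X=np.array([-np.sin(a),np.cos(a)])
for x,y in((-46,-29),(-40,-29),(40,-29),(46,-29),(0,-65),(0,-59),(0,1),(0,7)):print((x,y),proj(m,np.r_[C+x*X+y*Y,40]))
```

```text
r120-150 L [193 184 164 145 108  97 101 104 105 101  93  66  51  47  46  46  61  87
  92  94  95  95 105 114 116 115 115 115]
R [189 167 135 123 120 115 113 109  79  56  50  50  56 102 143 165 175 176
 175 163 158 185 193 193 194 193 193 193 193 193 193 193 193]
col 290-345 rows60-90 [162 162 163 163 163 163 163 161 160 158 157 157 150 121 150 164 167 166
 161 142 117  76  49  48  79 138 141 141 141 140 141 144]
rows150-185 [171 170 169 170 171 171 171 167 139  90  62  65  67  77 120 163 179 182
 178 168 136 109 138 145 148 149 147 147 146 144 144 143 144 143 138]
(-46, -29) [257.678 122.018]
(-40, -29) [265.614 122.05 ]
(40, -29) [371.401 122.469]
(46, -29) [379.332 122.501]
(0, -65) [318.312 170.108]
(0, -59) [318.344 162.382]
(0, 1) [318.697  79.476]
(0, 7) [318.735  70.577]
```

step_arm:
  motion:
    - {"claw": 50, "travel": [-2, -1, 20], "angular": [0, 0, 0.002]}
    - {"claw": 50, "travel": [-2, -1, 20], "angular": [0, 0, 0.002]}
    - {"claw": 50, "travel": [0, 0, 20], "angular": [0, 0, 0]}
    - {"claw": 50, "travel": [0, 0, 20], "angular": [0, 0, 0]}
    - {"claw": 50, "travel": [0, 0, 10], "angular": [0, 0, 0]}

```text
time: 8.75
eef_pos: [693.5, 31.2, 106.0]
orientation: [-0.002, -0.054, 0.999, 0.0]
wrist_force: [-0.6, 0.6, -3.1]
finger_gap: 62.2
grip_force: 66.7
```

step_arm:
  motion:
    - {"claw": 50, "travel": [0, 0, 0], "angular": [0, 0, 0]}
    - {"claw": 50, "travel": [0, 0, 0], "angular": [0, 0, 0]}
    - {"claw": 50, "travel": [0, 0, 0], "angular": [0, 0, 0]}
    - {"claw": 50, "travel": [0, 0, 0], "angular": [0, 0, 0]}
    - {"claw": 50, "travel": [0, 0, 0], "angular": [0, 0, 0]}

```text
time: 9.25
eef_pos: [695.4, 32.4, 109.4]
orientation: [0.001, -0.055, 0.999, -0.0]
wrist_force: [0.2, -0.3, -2.8]
finger_gap: 62.2
grip_force: 66.7
```

```bash
python3 -c "
from h import *
plan([694.2,31.3,53],96.2)"
```

```text
pose [695.385  32.385 109.413] yaw 96.2594571939896 tilt [ 0.002 -0.    -1.   ] gap 62.23358148339221 F [ 0.151 -0.339 -2.767] t 9.25 q [-0.067  0.486  1.425 -0.     1.23  -1.747]
tool-frame travel [ 1.387 -0.933 56.411]
rotvec [-0.     0.002  0.001] travel after turn [ 1.295 -0.95  56.413]
```

step_arm:
  motion:
    - {"claw": 50, "travel": [1, -1, 10], "angular": [0, 0, 0]}
    - {"claw": 50, "travel": [0, 0, 10], "angular": [0, 0, 0]}
    - {"claw": 50, "travel": [0, 0, 10], "angular": [0, 0, 0]}
    - {"claw": 50, "travel": [0, 0, 10], "angular": [0, 0, 0]}
    - {"claw": 50, "travel": [0, 0, 0], "angular": [0, 0, 0]}

```text
time: 9.75
eef_pos: [692.0, 31.4, 65.1]
orientation: [-0.002, -0.055, 0.999, 0.0]
wrist_force: [-0.3, 0.1, -3.2]
finger_gap: 61.9
grip_force: 66.7
```

step_arm:
  motion:
    - {"claw": 50, "travel": [0, 0, 5], "angular": [0, 0, 0]}
    - {"claw": 50, "travel": [0, 0, 4], "angular": [0, 0, 0]}
    - {"claw": 50, "travel": [0, 0, 3], "angular": [0, 0, 0]}
    - {"claw": 50, "travel": [0, 0, 2], "angular": [0, 0, 0]}
    - {"claw": 50, "travel": [0, 0, 0], "angular": [0, 0, 0]}

```text
time: 10.25
eef_pos: [693.8, 31.3, 54.1]
orientation: [-0.0, -0.055, 0.999, 0.0]
wrist_force: [-0.0, -0.7, -3.4]
finger_gap: 61.8
grip_force: 66.8
```

step_arm:
  motion:
    - {"claw": 50, "travel": [0, 0, 1], "angular": [0, 0, 0]}
    - {"claw": 50, "travel": [0, 0, 1], "angular": [0, 0, 0]}
    - {"claw": 50, "travel": [0, 0, 0.5], "angular": [0, 0, 0]}
    - {"claw": 50, "travel": [0, 0, 0], "angular": [0, 0, 0]}
    - {"claw": 50, "travel": [0, 0, 0], "angular": [0, 0, 0]}

```text
time: 10.75
eef_pos: [694.3, 31.3, 53.1]
orientation: [0.0, -0.055, 0.999, -0.0]
wrist_force: [-3.2, -0.0, 6.1]
finger_gap: 62.4
grip_force: 67.5
```

step_arm:
  motion:
    - {"claw": 80, "travel": [0, 0, 0], "angular": [0, 0, 0]}
    - {"claw": 80, "travel": [0, 0, 0], "angular": [0, 0, 0]}
    - {"claw": 80, "travel": [0, 0, 0], "angular": [0, 0, 0]}
    - {"claw": 80, "travel": [0, 0, 0], "angular": [0, 0, 0]}
    - {"claw": 80, "travel": [0, 0, 0], "angular": [0, 0, 0]}

```text
time: 11.25
eef_pos: [693.9, 31.3, 51.7]
orientation: [0.0, -0.055, 0.999, 0.0]
wrist_force: [-0.1, 0.1, 0.6]
finger_gap: 80.1
grip_force: 0.0
```

step_arm:
  motion:
    - {"claw": 80, "travel": [0, 0, -15], "angular": [0, 0, 0]}
    - {"claw": 80, "travel": [0, 0, -30], "angular": [0, 0, 0]}
    - {"claw": 80, "travel": [0, 0, -35], "angular": [0, 0, 0]}
    - {"claw": 80, "travel": [0, 0, -40], "angular": [0, 0, 0]}
    - {"claw": 80, "travel": [0, 0, -40], "angular": [0, 0, 0]}

```text
time: 11.75
eef_pos: [693.8, 31.3, 214.5]
orientation: [0.0, -0.055, 0.999, -0.0]
wrist_force: [0.4, 0.1, -1.3]
finger_gap: 79.7
grip_force: 0.0
```

Run:
```python
from h import *
plan([462.9,424,250],96.2)
cv2.imwrite("pics/w4.png",ctrl.get_image("wrist")[:,:,::-1])
```

```text
pose [693.811  31.278 214.515] yaw 96.25480410587046 tilt [ 0.001 -0.    -1.   ] gap 79.74028457464827 F [ 0.402  0.097 -1.3  ] t 11.75 q [-0.068  0.395  1.343 -0.     1.403 -1.748]
tool-frame travel [186.722 415.537 -35.686]
rotvec [-0.     0.001  0.001] travel after turn [187.147 415.364 -35.485]
```

View pics/w4.png

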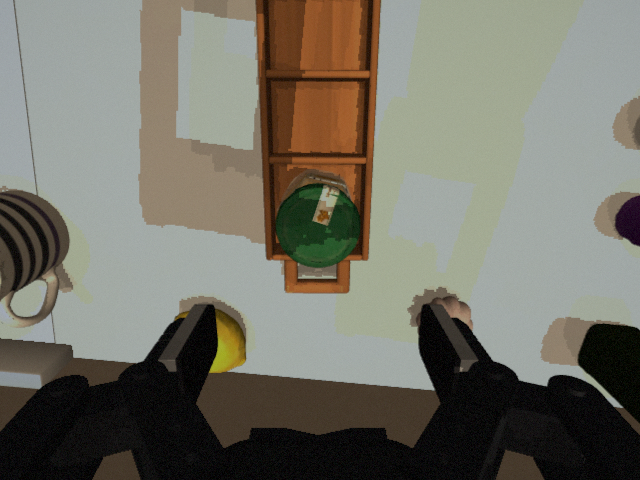

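step_arm:
  motion:
    - {"claw": 75, "travel": [8, 20, 0], "angular": [0, 0, 0]}
    - {"claw": 75, "travel": [15, 34, 0], "angular": [0, 0, 0]}
    - {"claw": 75, "travel": [16, 35, 0], "angular": [0, 0, 0]}
    - {"claw": 75, "travel": [16, 35, 0], "angular": [0, 0, 0]}
    - {"claw": 75, "travel": [16, 35, 0], "angular": [0, 0, 0]}

```text
time: 12.3
eef_pos: [604.1, 183.3, 211.4]
orientation: [-0.001, -0.055, 0.999, 0.0]
wrist_force: [0.7, 0.5, 0.1]
finger_gap: 74.6
grip_force: 0.0
```

step_arm:
  motion:
    - {"claw": 75, "travel": [16, 35, 0], "angular": [0, 0, 0]}
    - {"claw": 75, "travel": [16, 35, 0], "angular": [0, 0, 0]}
    - {"claw": 75, "travel": [16, 35, 0], "angular": [0, 0, 0]}
    - {"claw": 75, "travel": [16, 35, 0], "angular": [0, 0, 0]}
    - {"claw": 75, "travel": [16, 35, 0], "angular": [0, 0, 0]}

```text
time: 12.8
eef_pos: [505.2, 348.3, 211.4]
orientation: [-0.001, -0.055, 0.998, -0.0]
wrist_force: [-0.5, 0.5, 0.1]
finger_gap: 74.8
grip_force: 0.0
```

step_arm:
  motion:
    - {"claw": 75, "travel": [16, 35, 0], "angular": [0, 0, 0]}
    - {"claw": 75, "travel": [12, 30, 0], "angular": [0, 0, 0]}
    - {"claw": 75, "travel": [8, 16, 0], "angular": [0, 0, 0]}
    - {"claw": 75, "travel": [0, 0, 0], "angular": [0, 0, 0]}
    - {"claw": 75, "travel": [0, 0, 0], "angular": [0, 0, 0]}

```text
time: 13.3
eef_pos: [462.6, 423.0, 211.5]
orientation: [-0.0, -0.055, 0.998, -0.0]
wrist_force: [0.1, 0.8, -0.4]
finger_gap: 75.0
grip_force: 0.0
```

Run:
```python
from h import *
plan([463,424,41],96.2)
m=ctrl.camera_model("wrist");cv2.imwrite("pics/w5.png",ctrl.get_image("wrist")[:,:,::-1]);np.savez("w5.npz",**m)
print(proj(m,[463,424,90]),proj(m,[463,424,0]),proj(m,[590.3,330.5,105]))
```

```text
pose [462.598 422.983 211.529] yaw 96.30003562945222 tilt [-0.    -0.001 -1.   ] gap 75.03801285188227 F [ 0.137  0.826 -0.353] t 13.3 q [ 0.615  0.239  1.542 -0.001  1.361 -1.065]
tool-frame travel [ -0.563   1.13  170.528]
rotvec [-0.001 -0.     0.002] travel after turn [ -0.51    0.968 170.529]
[318.884 228.478] [318.689 201.174] [181.718 376.613]
```

View pics/w5.png

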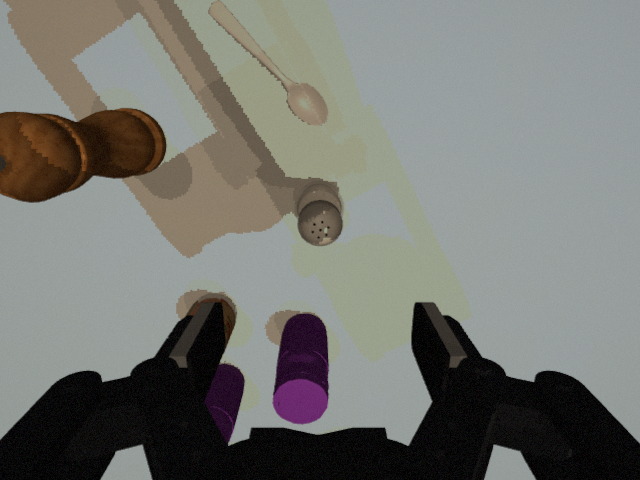

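step_arm:
  motion:
    - {"claw": 75, "travel": [-1, 1, 25], "angular": [0, 0, 0]}
    - {"claw": 75, "travel": [0, 0, 25], "angular": [0, 0, 0]}
    - {"claw": 75, "travel": [0, 0, 25], "angular": [0, 0, 0]}
    - {"claw": 75, "travel": [0, 0, 25], "angular": [0, 0, 0]}
    - {"claw": 75, "travel": [0, 0, 20], "angular": [0, 0, 0]}

```text
time: 13.85
eef_pos: [464.3, 422.5, 90.1]
orientation: [-0.001, -0.053, 0.999, -0.001]
wrist_force: [0.2, -0.6, -0.6]
finger_gap: 74.9
grip_force: 0.0
```

step_arm:
  motion:
    - {"claw": 75, "travel": [0, 0, 15], "angular": [0, 0, 0]}
    - {"claw": 75, "travel": [0, 0, 15], "angular": [0, 0, 0]}
    - {"claw": 75, "travel": [0, 0, 12], "angular": [0, 0, 0]}
    - {"claw": 75, "travel": [0, 0, 8], "angular": [0, 0, 0]}
    - {"claw": 75, "travel": [0, 0, 0], "angular": [0, 0, 0]}

```text
time: 14.35
eef_pos: [463.1, 424.0, 40.6]
orientation: [-0.001, -0.055, 0.999, -0.001]
wrist_force: [0.1, -0.6, -0.2]
finger_gap: 75.2
grip_force: 0.0
```

step_arm:
  motion:
    - {"claw": 75, "travel": [0, 0, 0], "angular": [0, 0, 0]}
    - {"claw": 35, "travel": [0, 0, 0], "angular": [0, 0, 0]}
    - {"claw": 35, "travel": [0, 0, 0], "angular": [0, 0, 0]}
    - {"claw": 35, "travel": [0, 0, 0], "angular": [0, 0, 0]}
    - {"claw": 35, "travel": [0, 0, 0], "angular": [0, 0, 0]}

```text
time: 14.85
eef_pos: [464.2, 425.0, 42.8]
orientation: [0.001, -0.055, 0.999, 0.0]
wrist_force: [-0.8, -1.3, 5.1]
finger_gap: 35.5
grip_force: 33.3
```

step_arm:
  motion:
    - {"claw": 35, "travel": [0, 0, 0], "angular": [0, 0, 0]}
    - {"claw": 35, "travel": [0, 0, 0], "angular": [0, 0, 0]}
    - {"claw": 35, "travel": [0, 0, 0], "angular": [0, 0, 0]}
    - {"claw": 35, "travel": [0, 0, 0], "angular": [0, 0, 0]}
    - {"claw": 35, "travel": [0, 0, 0], "angular": [0, 0, 0]}

```text
time: 15.35
eef_pos: [464.2, 425.0, 42.8]
orientation: [0.001, -0.055, 0.999, 0.0]
wrist_force: [0.1, -0.3, 6.2]
finger_gap: 35.7
grip_force: 33.4
```

```bash
python3 -c "
from h import *
plan([618,23.1,211],96.2)"
```

```text
pose [464.222 424.989  42.833] yaw 96.25662707085526 tilt [ 0.001  0.001 -1.   ] gap 35.720888567695205 F [ 0.109 -0.346  6.155] t 15.35 q [ 0.616  0.423  1.65   0.     1.067 -1.064]
tool-frame travel [-109.282 -416.117 -168.365]
rotvec [0.001 0.001 0.001] travel after turn [-109.475 -416.146 -168.167]
```

step_arm:
  motion:
    - {"claw": 20, "travel": [0, 0, 0], "angular": [0, 0, 0]}
    - {"claw": 20, "travel": [0, 0, 0], "angular": [0, 0, 0]}
    - {"claw": 20, "travel": [0, 0, -15], "angular": [0, 0, 0]}
    - {"claw": 20, "travel": [0, 0, -30], "angular": [0, 0, 0]}
    - {"claw": 20, "travel": [0, 0, -40], "angular": [0, 0, 0]}

```text
time: 15.85
eef_pos: [461.9, 423.2, 125.6]
orientation: [-0.002, -0.055, 0.999, -0.001]
wrist_force: [0.7, 0.4, -0.4]
finger_gap: 34.2
grip_force: 59.4
```

step_arm:
  motion:
    - {"claw": 20, "travel": [0, 0, -40], "angular": [0, 0, 0]}
    - {"claw": 20, "travel": [-4, -15, -30], "angular": [0, 0, 0]}
    - {"claw": 20, "travel": [-7, -28, -10], "angular": [0, 0, 0]}
    - {"claw": 20, "travel": [-9, -35, 0], "angular": [0, 0, 0]}
    - {"claw": 20, "travel": [-10, -38, 0], "angular": [0, 0, 0]}

```text
time: 16.35
eef_pos: [506.3, 312.0, 208.2]
orientation: [0.001, -0.055, 0.998, 0.0]
wrist_force: [0.1, -1.0, -1.2]
finger_gap: 34.4
grip_force: 59.5
```

step_arm:
  motion:
    - {"claw": 20, "travel": [-10, -38, 0], "angular": [0, 0, 0]}
    - {"claw": 20, "travel": [-10, -38, 0], "angular": [0, 0, 0]}
    - {"claw": 20, "travel": [-10, -38, 0], "angular": [0, 0, 0]}
    - {"claw": 20, "travel": [-10, -38, 0], "angular": [0, 0, 0]}
    - {"claw": 20, "travel": [-10, -38, 0], "angular": [0, 0, 0]}

```text
time: 16.85
eef_pos: [576.6, 127.5, 207.3]
orientation: [0.0, -0.055, 0.999, 0.0]
wrist_force: [0.6, 0.7, -0.9]
finger_gap: 34.4
grip_force: 59.5
```

step_arm:
  motion:
    - {"claw": 20, "travel": [-10, -38, 0], "angular": [0, 0, 0]}
    - {"claw": 20, "travel": [-10, -36, 0], "angular": [0, 0, 0]}
    - {"claw": 20, "travel": [-7, -26, 0], "angular": [0, 0, 0]}
    - {"claw": 20, "travel": [-2, -10, 0], "angular": [0, 0, 0]}
    - {"claw": 20, "travel": [0, 0, 0], "angular": [0, 0, 0]}

```text
time: 17.35
eef_pos: [617.4, 21.7, 206.9]
orientation: [-0.0, -0.054, 0.999, 0.0]
wrist_force: [0.0, 0.3, -2.0]
finger_gap: 34.2
grip_force: 59.5
```

step_arm:
  motion:
    - {"claw": 20, "travel": [0, 0, 15], "angular": [0, 0, 0]}
    - {"claw": 20, "travel": [0, 0, 15], "angular": [0, 0, 0]}
    - {"claw": 20, "travel": [0, 0, 10], "angular": [0, 0, 0]}
    - {"claw": 20, "travel": [0, 0, 0], "angular": [0, 0, 0]}
    - {"claw": 20, "travel": [0, 0, 0], "angular": [0, 0, 0]}

```text
time: 17.85
eef_pos: [616.8, 23.6, 166.1]
orientation: [-0.001, -0.055, 0.998, 0.0]
wrist_force: [-0.4, -0.2, -0.8]
finger_gap: 34.2
grip_force: 59.4
```

Run:
```python
from h import *
plan([618,23.1,51],96.2)
m=ctrl.camera_model("wrist");cv2.imwrite("pics/w6.png",ctrl.get_image("wrist")[:,:,::-1]);np.savez("w6.npz",**m)
```

```text
pose [616.844  23.564 166.051] yaw 96.3060878733572 tilt [-0.001  0.    -1.   ] gap 34.2259345143051 F [-0.36  -0.226 -0.821] t 17.85 q [-0.09   0.255  1.611  0.     1.277 -1.77 ]
tool-frame travel [ -1.258  -0.626 115.05 ]
rotvec [ 0.    -0.001  0.002] travel after turn [ -1.099  -0.587 115.051]
```

View pics/w6.png

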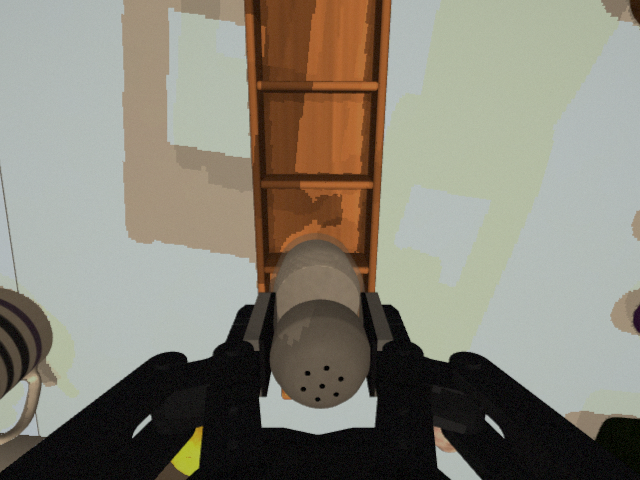

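step_arm:
  motion:
    - {"claw": 20, "travel": [-1, -0.5, 20], "angular": [0, 0, 0]}
    - {"claw": 20, "travel": [0, 0, 25], "angular": [0, 0, 0]}
    - {"claw": 20, "travel": [0, 0, 25], "angular": [0, 0, 0]}
    - {"claw": 20, "travel": [0, 0, 20], "angular": [0, 0, 0]}
    - {"claw": 20, "travel": [0, 0, 10], "angular": [0, 0, 0]}

```text
time: 18.4
eef_pos: [617.7, 22.6, 65.4]
orientation: [-0.001, -0.055, 0.999, 0.0]
wrist_force: [-1.0, 0.2, -0.0]
finger_gap: 34.4
grip_force: 59.4
```

step_arm:
  motion:
    - {"claw": 20, "travel": [0, 0, 5], "angular": [0, 0, 0]}
    - {"claw": 20, "travel": [0, 0, 4], "angular": [0, 0, 0]}
    - {"claw": 20, "travel": [0, 0, 2], "angular": [0, 0, 0]}
    - {"claw": 20, "travel": [0, 0, 0], "angular": [0, 0, 0]}
    - {"claw": 20, "travel": [0, 0, 0], "angular": [0, 0, 0]}

```text
time: 18.9
eef_pos: [619.0, 22.5, 56.6]
orientation: [0.001, -0.055, 0.999, -0.0]
wrist_force: [-0.4, 0.6, -0.9]
finger_gap: 34.5
grip_force: 59.4
```

step_arm:
  motion:
    - {"claw": 20, "travel": [0, 0, 1], "angular": [0, 0, 0]}
    - {"claw": 20, "travel": [0, 0, 1], "angular": [0, 0, 0]}
    - {"claw": 20, "travel": [0, 0, 1], "angular": [0, 0, 0]}
    - {"claw": 20, "travel": [0, 0, 1], "angular": [0, 0, 0]}
    - {"claw": 20, "travel": [0, 0, 0], "angular": [0, 0, 0]}

```text
time: 19.4
eef_pos: [618.2, 22.5, 51.5]
orientation: [-0.0, -0.055, 0.999, 0.0]
wrist_force: [0.9, 0.4, -0.8]
finger_gap: 34.5
grip_force: 59.4
```

step_arm:
  motion:
    - {"claw": 20, "travel": [0, 0, 0.7], "angular": [0, 0, 0]}
    - {"claw": 20, "travel": [0, 0, 0.7], "angular": [0, 0, 0]}
    - {"claw": 20, "travel": [0, 0, 0.6], "angular": [0, 0, 0]}
    - {"claw": 20, "travel": [0, 0, 0], "angular": [0, 0, 0]}
    - {"claw": 20, "travel": [0, 0, 0], "angular": [0, 0, 0]}

```text
time: 19.9
eef_pos: [619.1, 22.5, 51.1]
orientation: [0.001, -0.055, 0.999, -0.0]
wrist_force: [-2.4, 1.6, 6.5]
finger_gap: 34.6
grip_force: 60.6
```

step_arm:
  motion:
    - {"claw": 65, "travel": [0, 0, 0], "angular": [0, 0, 0]}
    - {"claw": 65, "travel": [0, 0, 0], "angular": [0, 0, 0]}
    - {"claw": 65, "travel": [0, 0, 0], "angular": [0, 0, 0]}
    - {"claw": 65, "travel": [0, 0, 0], "angular": [0, 0, 0]}
    - {"claw": 65, "travel": [0, 0, 0], "angular": [0, 0, 0]}

```text
time: 20.4
eef_pos: [618.3, 22.5, 49.6]
orientation: [-0.0, -0.055, 0.999, 0.0]
wrist_force: [0.9, 0.2, 0.5]
finger_gap: 65.0
grip_force: 0.0
```

step_arm:
  motion:
    - {"claw": 65, "travel": [0, 0, -15], "angular": [0, 0, 0]}
    - {"claw": 65, "travel": [0, 0, -30], "angular": [0, 0, 0]}
    - {"claw": 65, "travel": [0, 0, -35], "angular": [0, 0, 0]}
    - {"claw": 65, "travel": [0, 0, -40], "angular": [0, 0, 0]}
    - {"claw": 65, "travel": [0, 0, -40], "angular": [0, 0, 0]}

```text
time: 20.9
eef_pos: [618.2, 22.5, 212.4]
orientation: [0.0, -0.055, 0.999, -0.0]
wrist_force: [0.4, -0.6, -0.4]
finger_gap: 64.8
grip_force: 0.0
```

step_arm:
  motion:
    - {"claw": 65, "travel": [-1, 30, 0], "angular": [0, 0, 0]}
    - {"claw": 65, "travel": [-1, 40, 0], "angular": [0, 0, 0]}
    - {"claw": 65, "travel": [-1, 40, 0], "angular": [0, 0, 0]}
    - {"claw": 65, "travel": [-1, 40, 0], "angular": [0, 0, 0]}
    - {"claw": 65, "travel": [-1, 40, 0], "angular": [0, 0, 0]}

```text
time: 21.4
eef_pos: [602.6, 213.4, 211.4]
orientation: [0.001, -0.054, 0.999, 0.0]
wrist_force: [0.2, -0.0, -0.5]
finger_gap: 64.6
grip_force: 0.0
```

step_arm:
  motion:
    - {"claw": 65, "travel": [0, 40, 0], "angular": [0, 0, 0]}
    - {"claw": 65, "travel": [0, 40, 0], "angular": [0, 0, 0]}
    - {"claw": 65, "travel": [0, 28, 0], "angular": [0, 0, 0]}
    - {"claw": 65, "travel": [0, 11, 0], "angular": [0, 0, 0]}
    - {"claw": 65, "travel": [0, 0, 0], "angular": [0, 0, 0]}

```text
time: 21.9
eef_pos: [589.4, 331.4, 210.6]
orientation: [0.0, -0.056, 0.998, 0.0]
wrist_force: [1.3, 0.3, -0.0]
finger_gap: 65.4
grip_force: 0.0
```

Run:
```python
from h import *
plan([590.3,330.5,50],96.2)
m=ctrl.camera_model("wrist");im=ctrl.get_image("wrist")[:,:,::-1].copy();cv2.imwrite("pics/w7.png",im)
print(proj(m,[590.3,330.5,105]))
k=cv2.inRange(cv2.cvtColor(im,cv2.COLOR_BGR2HSV),(12,120,50),(30,255,255))
for c in cv2.findContours(k,0,1)[0]:
    if cv2.contourArea(c)>300:
        e=cv2.fitEllipse(c);print(e,pt(m,*e[0],105))
```

```text
pose [589.414 331.422 210.566] yaw 96.38713008826588 tilt [ 0.001  0.    -1.   ] gap 65.36448104180873 F [ 1.345  0.347 -0.001] t 21.9 q [ 0.396  0.354  1.402 -0.     1.384 -1.286]
tool-frame travel [ -0.662  -1.029 160.567]
rotvec [0.    0.001 0.003] travel after turn [ -0.781  -1.013 160.566]
[315.884 235.476]
((314.9087219238281, 236.14649963378906), (58.954559326171875, 61.85125732421875), 70.2745132446289) [590.854 329.89  105.   ]
((13.382094383239746, 285.78485107421875), (34.394107818603516, 167.9173126220703), 174.69879150390625) [651.958 119.923 105.   ]
((13.423088073730469, 119.678466796875), (10.642334938049316, 96.53652954101562), 167.86581420898438) [536.086 135.124 105.   ]
((242.12896728515625, 8.620989799499512), (20.711063385009766, 42.74137878417969), 79.32891082763672) [459.313 273.452 105.   ]
((240.776123046875, -0.5031490325927734), (59.097049713134766, 64.65326690673828), 111.58661651611328) [454.825 272.455 105.   ]
```

Paprika confirmed at (590.5, 330). Descend and grasp.

step_arm:
  motion:
    - {"claw": 65, "travel": [-1, -1, 25], "angular": [0, 0, 0]}
    - {"claw": 65, "travel": [0, 0, 25], "angular": [0, 0, 0]}
    - {"claw": 65, "travel": [0, 0, 25], "angular": [0, 0, 0]}
    - {"claw": 65, "travel": [0, 0, 20], "angular": [0, 0, 0]}
    - {"claw": 65, "travel": [0, 0, 20], "angular": [0, 0, 0]}

```text
time: 22.45
eef_pos: [591.4, 326.9, 94.1]
orientation: [-0.0, -0.053, 0.999, -0.0]
wrist_force: [0.1, 0.4, -0.7]
finger_gap: 64.9
grip_force: 0.0
```

step_arm:
  motion:
    - {"claw": 65, "travel": [0, 0, 15], "angular": [0, 0, 0]}
    - {"claw": 65, "travel": [0, 0, 15], "angular": [0, 0, 0]}
    - {"claw": 65, "travel": [0, 0, 10], "angular": [0, 0, 0]}
    - {"claw": 65, "travel": [0, 0, 5], "angular": [0, 0, 0]}
    - {"claw": 65, "travel": [0, 0, 0], "angular": [0, 0, 0]}

```text
time: 22.95
eef_pos: [590.6, 329.1, 49.2]
orientation: [-0.0, -0.055, 0.999, -0.0]
wrist_force: [0.1, -0.2, -0.2]
finger_gap: 65.1
grip_force: 0.0
```

step_arm:
  motion:
    - {"claw": 65, "travel": [0, 0, 0], "angular": [0, 0, 0]}
    - {"claw": 25, "travel": [0, 0, 0], "angular": [0, 0, 0]}
    - {"claw": 25, "travel": [0, 0, 0], "angular": [0, 0, 0]}
    - {"claw": 25, "travel": [0, 0, 0], "angular": [0, 0, 0]}
    - {"claw": 25, "travel": [0, 0, 0], "angular": [0, 0, 0]}

```text
time: 23.45
eef_pos: [591.7, 329.7, 51.1]
orientation: [0.001, -0.055, 0.999, 0.0]
wrist_force: [-0.0, -0.5, 5.8]
finger_gap: 43.3
grip_force: 61.3
```

step_arm:
  motion:
    - {"claw": 25, "travel": [0, 0, 0], "angular": [0, 0, 0]}
    - {"claw": 25, "travel": [0, 0, 0], "angular": [0, 0, 0]}
    - {"claw": 25, "travel": [0, 0, 0], "angular": [0, 0, 0]}
    - {"claw": 25, "travel": [0, 0, -15], "angular": [0, 0, 0]}
    - {"claw": 25, "travel": [0, 0, -25], "angular": [0, 0, 0]}

```text
time: 23.95
eef_pos: [588.6, 328.5, 87.8]
orientation: [-0.003, -0.055, 0.999, -0.001]
wrist_force: [0.9, -0.0, -2.0]
finger_gap: 43.9
grip_force: 61.1
```

```bash
python3 -c "
from h import *
plan([552.4,16.0,200],96.2)"
```

```text
pose [588.553 328.487  87.768] yaw 96.25716133648734 tilt [-0.006 -0.002 -1.   ] gap 43.88649606610658 F [ 0.879 -0.021 -2.048] t 23.95 q [ 0.392  0.466  1.496  0.     1.186 -1.288]
tool-frame travel [  70.635 -306.856 -111.36 ]
rotvec [-0.002 -0.006  0.001] travel after turn [  69.69  -306.754 -112.232]
```

step_arm:
  motion:
    - {"claw": 25, "travel": [0, 0, -35], "angular": [0, 0, 0]}
    - {"claw": 25, "travel": [0, 0, -40], "angular": [0, 0, 0]}
    - {"claw": 25, "travel": [4, -15, -25], "angular": [0, 0, 0]}
    - {"claw": 25, "travel": [6, -28, -10], "angular": [0, 0, 0]}
    - {"claw": 25, "travel": [9, -38, 0], "angular": [0, 0, 0]}

```text
time: 24.45
eef_pos: [581.6, 247.6, 203.3]
orientation: [0.002, -0.056, 0.998, 0.001]
wrist_force: [0.8, -0.5, -0.7]
finger_gap: 43.1
grip_force: 61.1
```

step_arm:
  motion:
    - {"claw": 25, "travel": [9, -40, 0], "angular": [0, 0, 0]}
    - {"claw": 25, "travel": [9, -40, 0], "angular": [0, 0, 0]}
    - {"claw": 25, "travel": [9, -40, 0], "angular": [0, 0, 0]}
    - {"claw": 25, "travel": [9, -40, 0], "angular": [0, 0, 0]}
    - {"claw": 25, "travel": [9, -35, 0], "angular": [0, 0, 0]}

```text
time: 24.95
eef_pos: [556.5, 46.3, 200.2]
orientation: [-0.0, -0.054, 0.999, -0.0]
wrist_force: [0.3, -0.2, -1.1]
finger_gap: 43.1
grip_force: 61.1
```

step_arm:
  motion:
    - {"claw": 25, "travel": [6, -21, 0], "angular": [0, 0, 0]}
    - {"claw": 25, "travel": [2, -10, 0], "angular": [0, 0, 0]}
    - {"claw": 25, "travel": [0, 0, 20], "angular": [0, 0, 0]}
    - {"claw": 25, "travel": [0, 0, 15], "angular": [0, 0, 0]}
    - {"claw": 25, "travel": [0, 0, 0], "angular": [0, 0, 0]}

```text
time: 25.45
eef_pos: [550.6, 17.2, 161.8]
orientation: [-0.003, -0.055, 0.998, 0.001]
wrist_force: [-0.2, 0.0, -1.0]
finger_gap: 43.8
grip_force: 61.1
```

step_arm:
  motion:
    - {"claw": 25, "travel": [0, 0, 0], "angular": [0, 0, 0]}
    - {"claw": 25, "travel": [0, 0, 0], "angular": [0, 0, 0]}
    - {"claw": 25, "travel": [0, 0, 0], "angular": [0, 0, 0]}
    - {"claw": 25, "travel": [0, 0, 0], "angular": [0, 0, 0]}
    - {"claw": 25, "travel": [0, 0, 0], "angular": [0, 0, 0]}

```text
time: 25.95
eef_pos: [552.9, 16.4, 165.2]
orientation: [0.0, -0.055, 0.999, -0.0]
wrist_force: [0.2, -0.6, -1.0]
finger_gap: 43.6
grip_force: 61.1
```

Run:
```python
from h import *
plan([552.6,16.0,59],96.2)
m=ctrl.camera_model("wrist");cv2.imwrite("pics/w8.png",ctrl.get_image("wrist")[:,:,::-1]);np.savez("w8.npz",**m)
```

```text
pose [552.926  16.359 165.224] yaw 96.26750519149152 tilt [ 0.001 -0.    -1.   ] gap 43.589940576710134 F [ 0.226 -0.606 -1.039] t 25.95 q [-0.113  0.106  1.783 -0.     1.252 -1.793]
tool-frame travel [  0.426  -0.301 106.224]
rotvec [-0.     0.001  0.001] travel after turn [  0.363  -0.321 106.224]
```

View pics/w8.png

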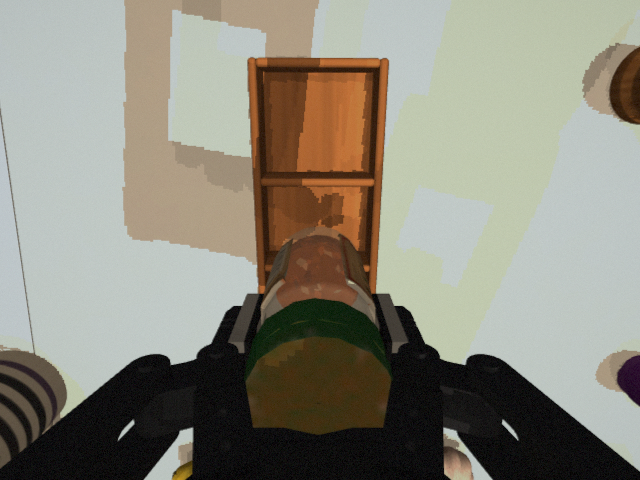

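step_arm:
  motion:
    - {"claw": 25, "travel": [0, 0, 20], "angular": [0, 0, 0]}
    - {"claw": 25, "travel": [0, 0, 25], "angular": [0, 0, 0]}
    - {"claw": 25, "travel": [0, 0, 25], "angular": [0, 0, 0]}
    - {"claw": 25, "travel": [0, 0, 20], "angular": [0, 0, 0]}
    - {"claw": 25, "travel": [0, 0, 6], "angular": [0, 0, 0]}

```text
time: 26.5
eef_pos: [550.8, 16.5, 66.3]
orientation: [-0.002, -0.055, 0.999, 0.0]
wrist_force: [-0.7, 0.7, -1.1]
finger_gap: 43.6
grip_force: 61.1
```

step_arm:
  motion:
    - {"claw": 25, "travel": [0, 0, 3], "angular": [0, 0, 0]}
    - {"claw": 25, "travel": [0, 0, 3], "angular": [0, 0, 0]}
    - {"claw": 25, "travel": [0, 0, 1.5], "angular": [0, 0, 0]}
    - {"claw": 25, "travel": [0, 0, 1], "angular": [0, 0, 0]}
    - {"claw": 25, "travel": [0, 0, 0], "angular": [0, 0, 0]}

```text
time: 27.0
eef_pos: [553.1, 16.3, 60.8]
orientation: [0.0, -0.055, 0.999, -0.0]
wrist_force: [0.7, 0.7, -1.8]
finger_gap: 43.4
grip_force: 61.1
```

step_arm:
  motion:
    - {"claw": 25, "travel": [0, 0, 0.8], "angular": [0, 0, 0]}
    - {"claw": 25, "travel": [0, 0, 0.7], "angular": [0, 0, 0]}
    - {"claw": 25, "travel": [0, 0, 0], "angular": [0, 0, 0]}
    - {"claw": 25, "travel": [0, 0, 0], "angular": [0, 0, 0]}
    - {"claw": 25, "travel": [0, 0, 0], "angular": [0, 0, 0]}

```text
time: 27.5
eef_pos: [552.9, 16.3, 59.1]
orientation: [0.0, -0.055, 0.999, -0.0]
wrist_force: [0.3, -0.3, 1.5]
finger_gap: 43.6
grip_force: 61.2
```

step_arm:
  motion:
    - {"claw": 75, "travel": [0, 0, 0.5], "angular": [0, 0, 0]}
    - {"claw": 75, "travel": [0, 0, 0], "angular": [0, 0, 0]}
    - {"claw": 75, "travel": [0, 0, 0], "angular": [0, 0, 0]}
    - {"claw": 75, "travel": [0, 0, 0], "angular": [0, 0, 0]}
    - {"claw": 75, "travel": [0, 0, 0], "angular": [0, 0, 0]}

```text
time: 28.0
eef_pos: [552.7, 16.3, 58.3]
orientation: [-0.0, -0.055, 0.999, 0.0]
wrist_force: [-0.6, -0.3, -0.2]
finger_gap: 74.9
grip_force: 0.0
```

step_arm:
  motion:
    - {"claw": 75, "travel": [0, 0, -20], "angular": [0, 0, 0]}
    - {"claw": 75, "travel": [0, 0, -35], "angular": [0, 0, 0]}
    - {"claw": 75, "travel": [0, 0, -45], "angular": [0, 0, 0]}
    - {"claw": 75, "travel": [0, 0, -45], "angular": [0, 0, 0]}
    - {"claw": 75, "travel": [0, 0, -37], "angular": [0, 0, 0]}

```text
time: 28.5
eef_pos: [553.1, 16.3, 243.2]
orientation: [0.001, -0.055, 0.999, -0.0]
wrist_force: [0.6, 0.1, 0.1]
finger_gap: 74.8
grip_force: 0.0
```

step_arm:
  motion:
    - {"claw": 75, "travel": [10, 24, 0], "angular": [0, 0, 0]}
    - {"claw": 75, "travel": [15, 37, 0], "angular": [0, 0, 0]}
    - {"claw": 75, "travel": [15, 37, 0], "angular": [0, 0, 0]}
    - {"claw": 75, "travel": [15, 37, 0], "angular": [0, 0, 0]}
    - {"claw": 75, "travel": [15, 37, 0], "angular": [0, 0, 0]}

```text
time: 29.0
eef_pos: [463.5, 180.8, 240.4]
orientation: [0.0, -0.054, 0.999, 0.0]
wrist_force: [0.5, 0.6, 0.6]
finger_gap: 75.2
grip_force: 0.0
```

step_arm:
  motion:
    - {"claw": 75, "travel": [15, 37, 0], "angular": [0, 0, 0]}
    - {"claw": 75, "travel": [12, 28, 0], "angular": [0, 0, 0]}
    - {"claw": 75, "travel": [6, 15, 0], "angular": [0, 0, 0]}
    - {"claw": 75, "travel": [0, 0, 0], "angular": [0, 0, 0]}
    - {"claw": 75, "travel": [0, 0, 0], "angular": [0, 0, 0]}

```text
time: 29.5
eef_pos: [422.9, 255.5, 240.3]
orientation: [0.0, -0.055, 0.998, -0.0]
wrist_force: [0.3, -1.3, -0.0]
finger_gap: 75.0
grip_force: 0.0
```

Run:
```python
from h import *
plan([423.5,255.5,122],96.2)
m=ctrl.camera_model("wrist");im=ctrl.get_image("wrist")[:,:,::-1].copy();cv2.imwrite("pics/w9.png",im)
print(proj(m,[423.5,255.5,168]))
g=cv2.cvtColor(im,cv2.COLOR_BGR2HSV);k=((g[...,1]<90)&(g[...,2]>60)).astype(np.uint8)*255
u,v=proj(m,[423.5,255.5,168]).astype(int);w=np.zeros_like(k);w[v-25:v+26,u-25:u+26]=k[v-25:v+26,u-25:u+26]
for c in cv2.findContours(w,0,1)[0]:
    if cv2.contourArea(c)>15: (a,b),r=cv2.minEnclosingCircle(c);print(a,b,r,pt(m,a,b,168))
```

```text
pose [422.851 255.533 240.312] yaw 96.31756853024193 tilt [ 0. -0. -1.] gap 75.02365859134082 F [ 0.278 -1.278 -0.013] t 29.5 q [ 0.384 -0.104  1.848 -0.     1.397 -1.297]
tool-frame travel [ -0.614  -0.056 118.312]
rotvec [-0.     0.     0.002] travel after turn [ -0.642  -0.103 118.312]
[317.211 252.237]
317.0 270.5 25.831281661987305 [435.316 256.68  168.   ]
315.8138427734375 253.1170196533203 9.437196731567383 [424.153 254.728 168.   ]
```

View pics/w9.png

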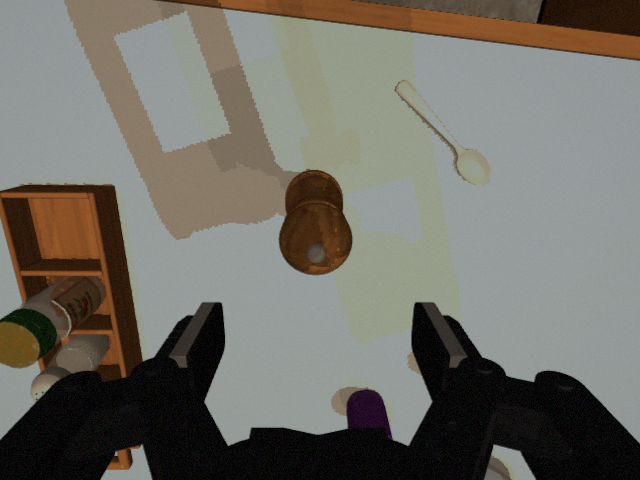

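step_arm:
  motion:
    - {"claw": 75, "travel": [-1, -0.5, 20], "angular": [0, 0, 0]}
    - {"claw": 75, "travel": [0, 0, 25], "angular": [0, 0, 0]}
    - {"claw": 75, "travel": [0, 0, 25], "angular": [0, 0, 0]}
    - {"claw": 75, "travel": [0, 0, 25], "angular": [0, 0, 0]}
    - {"claw": 75, "travel": [0, 0, 15], "angular": [0, 0, 0]}

```text
time: 30.05
eef_pos: [423.5, 253.6, 128.1]
orientation: [-0.001, -0.054, 0.999, -0.001]
wrist_force: [0.6, -0.0, -0.3]
finger_gap: 75.2
grip_force: 0.0
```

step_arm:
  motion:
    - {"claw": 75, "travel": [0, 0, 10], "angular": [0, 0, 0]}
    - {"claw": 75, "travel": [0, 0, 0], "angular": [0, 0, 0]}
    - {"claw": 75, "travel": [0, 0, 0], "angular": [0, 0, 0]}
    - {"claw": 25, "travel": [0, 0, 0], "angular": [0, 0, 0]}
    - {"claw": 25, "travel": [0, 0, 0], "angular": [0, 0, 0]}

```text
time: 30.55
eef_pos: [424.7, 255.4, 121.4]
orientation: [0.001, -0.055, 0.999, 0.0]
wrist_force: [-0.6, -2.1, 10.4]
finger_gap: 47.5
grip_force: 14.6
```

step_arm:
  motion:
    - {"claw": 25, "travel": [0, 0, 0], "angular": [0, 0, 0]}
    - {"claw": 25, "travel": [0, 0, 0], "angular": [0, 0, 0]}
    - {"claw": 25, "travel": [0, 0, 0], "angular": [0, 0, 0]}
    - {"claw": 25, "travel": [0, 0, 0], "angular": [0, 0, 0]}
    - {"claw": 25, "travel": [0, 0, 0], "angular": [0, 0, 0]}

```text
time: 31.05
eef_pos: [425.2, 255.5, 122.0]
orientation: [0.002, -0.055, 0.999, 0.0]
wrist_force: [-0.1, -1.6, 6.7]
finger_gap: 45.5
grip_force: 61.5
```

step_arm:
  motion:
    - {"claw": 25, "travel": [0, 0, -8], "angular": [0, 0, 0]}
    - {"claw": 25, "travel": [0, 0, -12], "angular": [0, 0, 0]}
    - {"claw": 25, "travel": [0, 0, -15], "angular": [0, 0, 0]}
    - {"claw": 25, "travel": [0, 0, -15], "angular": [0, 0, 0]}
    - {"claw": 25, "travel": [0, 0, -15], "angular": [0, 0, 0]}

```text
time: 31.55
eef_pos: [423.8, 255.3, 186.6]
orientation: [0.0, -0.055, 0.999, 0.0]
wrist_force: [0.3, -0.2, -1.7]
finger_gap: 45.9
grip_force: 61.7
```

```bash
python3 -c "
from h import *
plan([480.8,8.2,260],96.2)"
```

```text
pose [423.765 255.3   186.615] yaw 96.2658304824342 tilt [ 0.  0. -1.] gap 45.90125403078988 F [ 0.326 -0.15  -1.71 ] t 31.55 q [ 0.383 -0.057  1.908  0.     1.291 -1.298]
tool-frame travel [ -29.738 -251.833  -73.435]
rotvec [0.    0.    0.001] travel after turn [ -30.015 -251.815  -73.385]
```

step_arm:
  motion:
    - {"claw": 25, "travel": [0, 0, -25], "angular": [0, 0, 0]}
    - {"claw": 25, "travel": [-1, -8, -25], "angular": [0, 0, 0]}
    - {"claw": 25, "travel": [-2, -15, -15], "angular": [0, 0, 0]}
    - {"claw": 25, "travel": [-3, -22, -8], "angular": [0, 0, 0]}
    - {"claw": 25, "travel": [-3, -25, 0], "angular": [0, 0, 0]}

```text
time: 32.05
eef_pos: [441.2, 186.6, 261.0]
orientation: [0.002, -0.055, 0.998, 0.0]
wrist_force: [0.6, -0.3, -1.7]
finger_gap: 45.7
grip_force: 61.7
```

step_arm:
  motion:
    - {"claw": 25, "travel": [-3, -27, 0], "angular": [0, 0, 0]}
    - {"claw": 25, "travel": [-3, -27, 0], "angular": [0, 0, 0]}
    - {"claw": 25, "travel": [-3, -27, 0], "angular": [0, 0, 0]}
    - {"claw": 25, "travel": [-3, -27, 0], "angular": [0, 0, 0]}
    - {"claw": 25, "travel": [-3, -25, 0], "angular": [0, 0, 0]}

```text
time: 32.55
eef_pos: [469.9, 55.0, 259.2]
orientation: [0.0, -0.055, 0.999, 0.0]
wrist_force: [0.8, 0.8, -1.1]
finger_gap: 45.4
grip_force: 61.7
```

step_arm:
  motion:
    - {"claw": 25, "travel": [-3, -20, 0], "angular": [0, 0, 0]}
    - {"claw": 25, "travel": [-2, -14, 0], "angular": [0, 0, 0]}
    - {"claw": 25, "travel": [-1, -10, 0], "angular": [0, 0, 0]}
    - {"claw": 25, "travel": [0, -5, 0], "angular": [0, 0, 0]}
    - {"claw": 25, "travel": [0, 0, 0], "angular": [0, 0, 0]}

```text
time: 33.05
eef_pos: [481.1, 7.9, 258.3]
orientation: [-0.0, -0.054, 0.999, 0.0]
wrist_force: [0.3, -0.0, -2.0]
finger_gap: 45.3
grip_force: 61.7
```

step_arm:
  motion:
    - {"claw": 25, "travel": [0, 0, 15], "angular": [0, 0, 0]}
    - {"claw": 25, "travel": [0, 0, 20], "angular": [0, 0, 0]}
    - {"claw": 25, "travel": [0, 0, 15], "angular": [0, 0, 0]}
    - {"claw": 25, "travel": [0, 0, 0], "angular": [0, 0, 0]}
    - {"claw": 25, "travel": [0, 0, 0], "angular": [0, 0, 0]}

```text
time: 33.55
eef_pos: [480.8, 8.4, 207.8]
orientation: [-0.001, -0.055, 0.998, 0.0]
wrist_force: [1.1, -0.0, -1.8]
finger_gap: 45.5
grip_force: 61.7
```

Run:
```python
from h import *
plan([481.2,8.2,130],96.2)
m=ctrl.camera_model("wrist")
a=ctrl.get_image("wrist")[:,:,::-1];b=ctrl.get_image("scene")[190:310,190:390,::-1]
cv2.imwrite("pics/w10.png",np.hstack([cv2.resize(a,(400,300)),cv2.resize(b,(400,300),interpolation=cv2.INTER_CUBIC)]))
```

```text
pose [480.842   8.355 207.816] yaw 96.28927116571582 tilt [-0.001  0.    -1.   ] gap 45.533749931138345 F [ 1.093 -0.038 -1.812] t 33.55 q [-0.147 -0.111  1.917  0.     1.337 -1.827]
tool-frame travel [-0.428 -0.219 77.815]
rotvec [ 0.    -0.001  0.002] travel after turn [-0.339 -0.192 77.816]
```

View pics/w10.png

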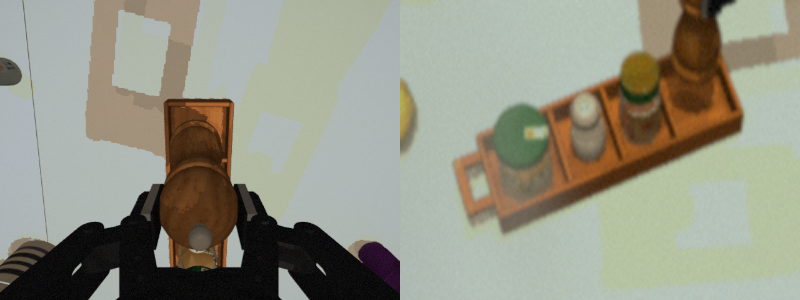

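step_arm:
  motion:
    - {"claw": 25, "travel": [0, 0, 15], "angular": [0, 0, 0]}
    - {"claw": 25, "travel": [0, 0, 20], "angular": [0, 0, 0]}
    - {"claw": 25, "travel": [0, 0, 20], "angular": [0, 0, 0]}
    - {"claw": 25, "travel": [0, 0, 10], "angular": [0, 0, 0]}
    - {"claw": 25, "travel": [0, 0, 4], "angular": [0, 0, 0]}

```text
time: 34.15
eef_pos: [481.0, 8.0, 138.9]
orientation: [-0.0, -0.055, 0.999, 0.0]
wrist_force: [-0.1, -0.1, -1.7]
finger_gap: 45.7
grip_force: 61.7
```

step_arm:
  motion:
    - {"claw": 25, "travel": [0, 0, 3], "angular": [0, 0, 0]}
    - {"claw": 25, "travel": [0, 0, 2], "angular": [0, 0, 0]}
    - {"claw": 25, "travel": [0, 0, 1.5], "angular": [0, 0, 0]}
    - {"claw": 25, "travel": [0, 0, 1], "angular": [0, 0, 0]}
    - {"claw": 25, "travel": [0, 0, 0], "angular": [0, 0, 0]}

```text
time: 34.65
eef_pos: [481.4, 7.9, 132.0]
orientation: [0.0, -0.055, 0.999, -0.0]
wrist_force: [0.2, 0.4, -1.9]
finger_gap: 45.4
grip_force: 61.7
```

step_arm:
  motion:
    - {"claw": 25, "travel": [0, 0, 0.7], "angular": [0, 0, 0]}
    - {"claw": 25, "travel": [0, 0, 0.7], "angular": [0, 0, 0]}
    - {"claw": 25, "travel": [0, 0, 0], "angular": [0, 0, 0]}
    - {"claw": 25, "travel": [0, 0, 0], "angular": [0, 0, 0]}
    - {"claw": 25, "travel": [0, 0, 0], "angular": [0, 0, 0]}

```text
time: 35.15
eef_pos: [481.2, 8.0, 130.4]
orientation: [0.0, -0.055, 0.999, -0.0]
wrist_force: [-0.9, -0.5, -0.9]
finger_gap: 45.3
grip_force: 61.7
```

step_arm:
  motion:
    - {"claw": 25, "travel": [0, 0, 0.7], "angular": [0, 0, 0]}
    - {"claw": 25, "travel": [0, 0, 0.5], "angular": [0, 0, 0]}
    - {"claw": 25, "travel": [0, 0, 0], "angular": [0, 0, 0]}
    - {"claw": 25, "travel": [0, 0, 0], "angular": [0, 0, 0]}
    - {"claw": 25, "travel": [0, 0, 0], "angular": [0, 0, 0]}

```text
time: 35.65
eef_pos: [481.9, 7.9, 130.0]
orientation: [0.001, -0.055, 0.999, -0.0]
wrist_force: [0.3, 0.2, 5.8]
finger_gap: 45.8
grip_force: 62.2
```

Contact. Release and retreat.

step_arm:
  motion:
    - {"claw": 78, "travel": [0, 0, 0], "angular": [0, 0, 0]}
    - {"claw": 78, "travel": [0, 0, 0], "angular": [0, 0, 0]}
    - {"claw": 78, "travel": [0, 0, 0], "angular": [0, 0, 0]}
    - {"claw": 78, "travel": [0, 0, 0], "angular": [0, 0, 0]}
    - {"claw": 78, "travel": [0, 0, 0], "angular": [0, 0, 0]}

```text
time: 36.15
eef_pos: [481.0, 8.0, 129.0]
orientation: [-0.0, -0.055, 0.999, 0.0]
wrist_force: [0.5, 0.1, -0.5]
finger_gap: 77.9
grip_force: 0.0
```

step_arm:
  motion:
    - {"claw": 78, "travel": [0, 0, -15], "angular": [0, 0, 0]}
    - {"claw": 78, "travel": [0, 0, -25], "angular": [0, 0, 0]}
    - {"claw": 78, "travel": [0, 0, -30], "angular": [0, 0, 0]}
    - {"claw": 78, "travel": [0, 0, -30], "angular": [0, 0, 0]}
    - {"claw": 78, "travel": [0, 0, -20], "angular": [0, 0, 0]}

```text
time: 36.65
eef_pos: [481.9, 7.9, 251.6]
orientation: [0.001, -0.055, 0.999, -0.0]
wrist_force: [0.7, -0.4, 0.3]
finger_gap: 78.3
grip_force: 0.0
```

step_arm:
  motion:
    - {"claw": 78, "travel": [0, 0, -20], "angular": [0, 0, 0]}
    - {"claw": 78, "travel": [0, -25, -10], "angular": [0, 0, 0]}
    - {"claw": 78, "travel": [0, -35, 0], "angular": [0, 0, 0]}
    - {"claw": 78, "travel": [0, -40, 0], "angular": [0, 0, 0]}
    - {"claw": 78, "travel": [0, -40, 0], "angular": [0, 0, 0]}

```text
time: 37.15
eef_pos: [496.5, -132.4, 279.4]
orientation: [0.0, -0.055, 0.998, -0.0]
wrist_force: [0.5, 0.4, 0.3]
finger_gap: 78.5
grip_force: 0.0
```

Run:
```python
from h import *
a=ctrl.get_image("top")[:,:,::-1];b=ctrl.get_image("scene")[:,:,::-1]
o=np.hstack([cv2.resize(a[120:330,220:500],(400,300)),cv2.resize(b[20:310,100:487],(400,300))])
cv2.imwrite("pics/end.png",np.clip(o*1.3,0,255).astype(np.uint8));print(ctrl.sense()["time"])
```

```text
37.25
```

View pics/end.png

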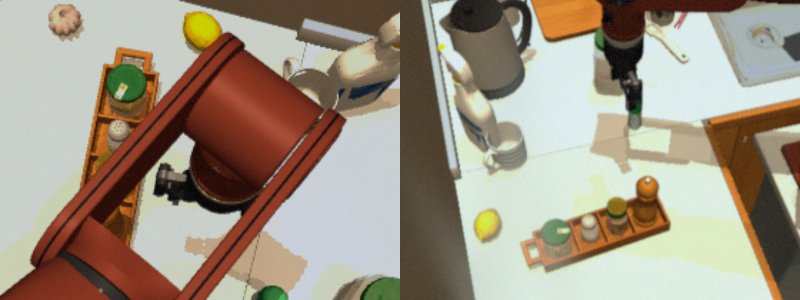

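The final picture shows the honey jar (555,238), salt shaker (590,228), paprika (617,213) and pepper mill (648,205) all upright in the caddy, in that order from the handle. The gripper is clear of everything, and the roll-on bottle and sugar jar haven't been moved.

```bash
python3 -c "
from cell import ctrl
print(ctrl.sign_off())"
```

```text
the job is handed in; nothing more can be done
None
```

I packed the caddy and handed the job in at about 37 s: honey jar, salt shaker, paprika and pepper mill stand upright in that order from the handle end, and I left the roll-on bottle and sugar jar untouched.

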